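Weigh the hand anemometer on the spring balance

TASK

Weigh the bronze hand anemometer that hangs on the beam balance: take the red-handled spring lever and work it to lift the beam off its rest stop, bring the pointer under the red index flag and keep it there, within about 10 mm, for a good 4 seconds although the top-heavy beam keeps trying to fall away. Then let the beam gently back down on the stop where it started and let go of the lever. Work the lever only, do not touch the beam, its weights, the anemometer or the index flag, do not let the beam swing fast or run over to the other stop, and leave the other things on the table alone.

Things in the scene. Friction and masses are not known exactly. Their poses are not given: they have to be found in the camera images.
- stand: Fixed balance stand: grey foot 150 x 250 x 20 mm, column. Origin on the table under the column. Its y runs along the level beam (anemometer at the +y end), z up, its -x side with the hand lever looks to the robot. Beam and lever turn about one axis, parallel to its x, 180 mm above its origin. White scale plate 130 mm wide, top at 338 mm, 16 mm to the +x side, between lever and pointer.
- beam_axis (a point): Brass balance beam, 370 x 12 x 12 mm, in a plane 50 mm to the +x side of the column, between two rubber-topped stop posts. This point, on the turning axis over the stand's origin, turns with it (y along the beam, z along the pointer). Carries pointer, bob, counterweight (steel, 40 mm thick, about 170 mm out on the -y side) and the anemometer. Not to be touched.
- bob: Brass bob, 44 mm across, 22 mm high, round the pointer, 145 g, screwed tight 85 +-8 mm above the turning axis; origin at its centre. It makes the beam top-heavy: with the lever held still the beam settles nowhere between its stops but runs away to one of them with a time constant of about 0.7 to 1.4 s, so the lever must keep correcting.
- anemometer: Bronze hand cup anemometer hanging by its loop, free to swing, from the beam's +y end, 180 mm from the axis; about 110 mm long, 80 mm across the cups. About 170 g, exact mass unknown. Origin at the hook.
- beam (a joint): Beam angle from level, rad, about the stand's x: positive = anemometer end up, pointer leaning to -y. Stops at -0.28 (rest, start) and +0.28. 0.0131 kg m2 * acceleration = 0.10*L + 0.01*dL/dt - load + 0.129*sin(angle) - friction, L = lever. Nominal values; load 0.013 N m, in truth -0.01 to 0.04; 0.129 is +-10 percent; friction 0.0008 N m + 0.003 N m s/rad.
- lever (a joint): Angle of the hand lever relative to the beam, rad, same axis and sense (lever from upright = beam + lever). A coil spring joins them: 0.10 N m/rad nominal, 0 at rest (lever square to the beam), damping 0.01 N m s/rad, limits +-1.1. Left alone the lever springs back to about 0.
- grip (a point): Grip point in the lever's red round bar (16 mm thick, 80 mm long, parallel to the stand's x), 110 mm from the axis, 100 mm to the -x side of the column, 25 mm from the bar's free end, 55 mm from the lever arm. Pinch it from above, fingers closing along the stand's y. At lever angle a it is at y = -110 sin(a), z = 180 + 110 cos(a) mm in the stand's frame. The bar may turn in the fingers.
- pointer_tip (a point): Tip of the black pointer, 158 mm from the turning axis, straight above it when the beam is level, in the beam's plane.
- index (a joint): Angle of the red index flag on the scale, rad, same axis, zero and sense as beam. Between -0.1 and 0.1; stays put, is not to be moved.
- index_mark (a point): Point just under the red index flag (12 mm wide) where the pointer tip is when the beam's angle equals the index's, 158 mm from the axis.
- vial: cork-stoppered glass vial, 32 mm across, 88 mm tall, standing upright; origin at the centre of its underside. A bystander.
- dust_cap: black rubber dust cap, 48 mm across, 24 mm tall; origin at the centre of its underside. A bystander.
- shield_plate: brushed aluminium radiation shield plate, disc 140 mm across lying flat, 18 mm high at the middle; origin at the centre of its underside. A bystander.
- screwdriver: screwdriver lying on the table, about 200 mm long. A bystander.
- mug: blue ceramic mug, 80 mm across, 90 mm tall; origin at the centre of its underside. A bystander.
- notebook: blue cloth-bound notebook, 150 x 210 x 18 mm, lying flat; origin at the centre of its underside. A bystander.

How it is judged:
By the outcome, as a careful person would: the job done as asked, in the order asked, and still so for the second after the job is handed in, with the robot touching nothing.
It also fails if it takes over 70 s, if anything falls off the work surface, if the arm or the gripper's body presses on something with over 40 N, if the wrist force passes 120 N, or if a joint passes its speed limit or range.

ROBOT

A 7-joint arm with a two-finger parallel gripper is mounted at the origin on the work surface. World frame = base frame: x ahead of the robot, y to its left, z up, the work surface at z = 0. Lengths are in m, angles in rad, forces in N, time in s.
With the tool pointing down it reaches from about 0.4 to 0.85 m from the base axis. Payload 10.4 kg.
Tool frame: the origin (TCP) lies at the very end of the fingers, on their centre line; the grasp point (between the pads) lies 19 mm behind it (manip.grip_point_offset is the distance from the TCP to the grasp point, in m); z points along the fingers, y is the line along which they close (so a half turn about z gives the same grasp; the last joint's range is limited). The gripper opens to 85 mm and grips with 20 to 120 N. Pads are 22 mm wide; open, the fingers measure 114 mm over their backs; the gripper's body (76 mm by 85 mm) begins 54 mm behind the grasp point. The pads swing forward as they close: fully open they stand 13 mm farther back than shut.
Start: joints at [1.203, 0.332, -0.065, 1.46, 0.022, 1.35, -0.088], TCP at [0.211, -0.588, 0.208] pointing down, gripper open.
Joint ranges: [-2.6, 2.6], [-0.5, 2.12], [-1.47, 1.34], [0.16, 2.42], [-1.27, 4.41], [0.06, 2.06], [-2.6, 2.6]. Speed limits (rad/s): [2.22, 2.22, 2.79, 2.79, 3.14, 3.14, 3.14].

INTERFACE

Orientations are given as a unit quaternion [x, y, z, w].
In Python, from workcell import manip gives the robot as it stands. The module is installed in compiled form; this text tells all that it offers.
- The arm moves only by the tool step_arm, never from a script. Its argument "moves" is a list of rows, each a list of 7 numbers: the closure, from 0 (fully open) to 1 (shut), then the shift along the world's x, y, z in mm, then the turn, a rotation vector about the world's x, y, z in rad. In form: [[grip, tx, ty, tz, ax, ay, az], ...]. A call has 1 to 10 rows; each row is the pose to reach, as a shift and turn from the pose commanded when the call began; what a row does not reach only later rows make up. A row lasts 1/10 s, in which the tool goes at most 50 mm and 8.59 degrees, less where a joint would pass 70% of its speed; a pose out of reach is approached as far as the arm can. A call with a gripper value outside its range is refused whole. The fingers move at their own pace and stop on an object; "grip_force" is the grip in N (left out, the last holds). Time passes only in rows, so rows that repeat a pose let the fingers close. It gives the time, the measured TCP pose, the force, the opening and the grip force at its end, in the units of the state.
- manip.get_obs(): the state, without advancing time (a new reading comes with each control period).
- manip.camera(name): name is "scene" or "top" or "wrist"; returns a dict with "image" (480x640x3 uint8, blue, green, red), "K" (3x3 intrinsics, pixels), "dist_coeffs" ([k1, k2, p1, p2, k3] as OpenCV has them; the pictures are not rectified), "rvec" (rotation vector, rad) and "tvec" (3), from world to camera coordinates, as OpenCV has them; the wrist camera has in their place "mount" (4x4, takes a point from camera to tool coordinates, whose origin is the TCP and whose axes are the flange's). Camera axes: x right, y down, z forward; pixel columns grow to the right and rows downward; lengths in m; the calibration is good to about 2 mm. A picture is of the moment at which its call begins: read the wrist's pose just before it. There is no depth.
- manip.hand_in(): hands the job in; it is judged then, once.
The state is a dict: "clock": time; "joint_pos": joint angles; "joint_velocities": joint speeds; "tau": joint torques, N m; "position": TCP position; "ee_rot": TCP orientation; "ft_force": force on the tool from outside, world axes, zero at the start; "torque": the same for the moment, N m; "grip_width": opening from 0.0 (shut) to 1.0 (fully open); "grasp_force": force on a finger pad.
Only numpy, scipy, OpenCV 4.12 (cv2) and the standard library are available. Lean on these libraries where they do the work, as an engineer would, in place of code of your own. Each camera call takes 0.05 s, during which the arm holds its last target. There are 200 camera calls.

## Working session

There is one attempt and no reset: what is moved stays moved. The work goes in short steps, Python scripts to look and compute and a tool call to move; the robot and the scene stay as the last step left them, time stands still between calls to the robot, and variables do not carry over. Pictures are saved under pics/ and viewed, at most 10 in all, crops included, and the job is handed in when it is done.

Besides the shell and the picture viewer there is one more tool, called after "Emit:" as name([rows], argument=value, ...), one row to a line, values as JSON. step_arm: Moves the arm, as the interface text tells. Its arguments: {"type":"object","properties":{"moves":{"type":"array","items":{"type":"array","items":{"type":"number"}}},"grip_force":{"type":"number"}},"required":["moves"]}

```bash
mkdir -p pics
python3 - <<'E'
from workcell import manip
import cv2
o=manip.get_obs(); print(o)
for n in("scene","top"):
    c=manip.camera(n); cv2.imwrite(f"pics/{n}0.png",c["image"]); print(n,c["K"],c["dist_coeffs"],c["rvec"],c["tvec"])
E
```

```text
{'clock': 0.0, 'joint_pos': array([ 1.20334875,  0.33287446, -0.06471734,  1.4609167 ,  0.02156569,
        1.34990002, -0.08850045]), 'joint_velocities': array([ 0.0005305 , -0.0003395 , -0.00072724,  0.00130687, -0.00056295,
        0.00031318, -0.00079493]), 'tau': array([ 2.57120575e-06, -6.25458169e+01,  4.93132859e-02, -3.91609740e+01,
        1.61663879e-02,  9.99065232e-03,  3.20041060e-07]), 'position': array([ 0.21116381, -0.58782323,  0.20722612]), 'ee_rot': array([ 9.85169090e-01,  1.71584876e-01, -1.32962942e-04, -6.89741711e-04]), 'ft_force': array([-0.98396245,  0.02590198,  0.17130154]), 'torque': array([-0.00757866, -0.01655497, -0.00115792]), 'grasp_force': 0.0, 'grip_width': 1.002578999794551}
scene [[586.39414446   0.         325.55963869]
 [  0.         586.39414446 237.51613338]
 [  0.           0.           1.        ]] [0.05437811 0.         0.         0.         0.        ] [ 1.28959123  2.0475025  -1.0949947 ] [ 0.23139522 -0.09535289  1.86269619]
top [[552.89857654   0.         319.21139922]
 [  0.         552.89857654 242.60515657]
 [  0.           0.           1.        ]] [-0.01108584  0.          0.          0.          0.        ] [ 2.12969297 -2.15171525  0.13825755] [0.0233819  0.56104123 1.52701926]
```

View pics/scene0.png

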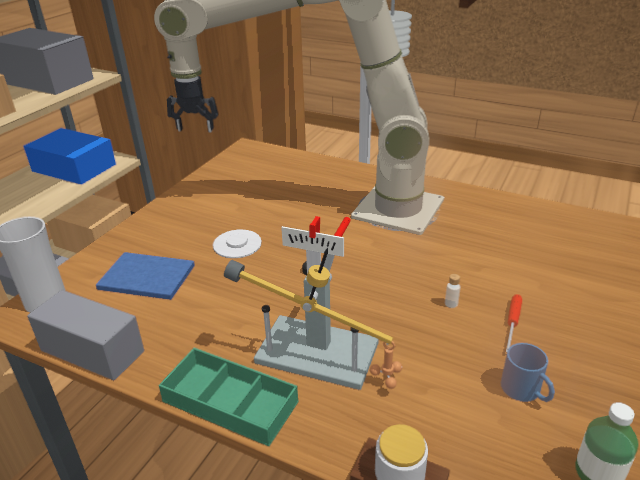

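View pics/top0.png

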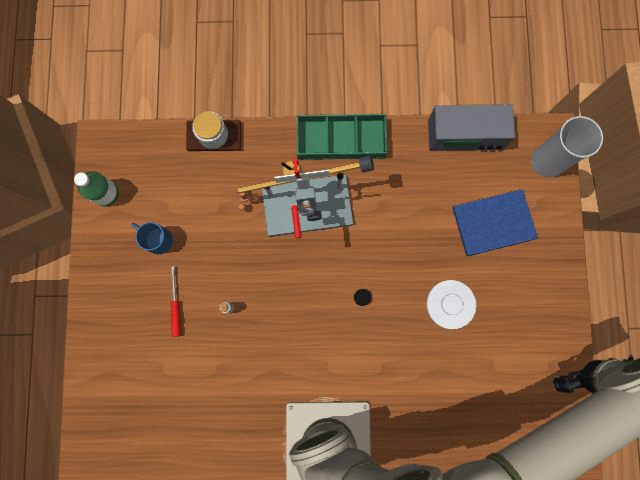

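The scene view shows the stand at about (318,330), with the pointer tip near (325,250) and the flag near (315,225). The top view shows the foot at (264-353, 178-236) and the red bar at (296,222). I'll zoom in on both.

Run:
```python
import cv2
a=cv2.imread("pics/top0.png")[145:255,230:390]; cv2.imwrite("pics/topc.png",cv2.resize(a,None,fx=5,fy=5,interpolation=cv2.INTER_CUBIC))
a=cv2.imread("pics/scene0.png")[205:395,215:415]; cv2.imwrite("pics/scenec.png",cv2.resize(a,None,fx=3,fy=3,interpolation=cv2.INTER_CUBIC))
```

```text
(no output)
```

View pics/topc.png

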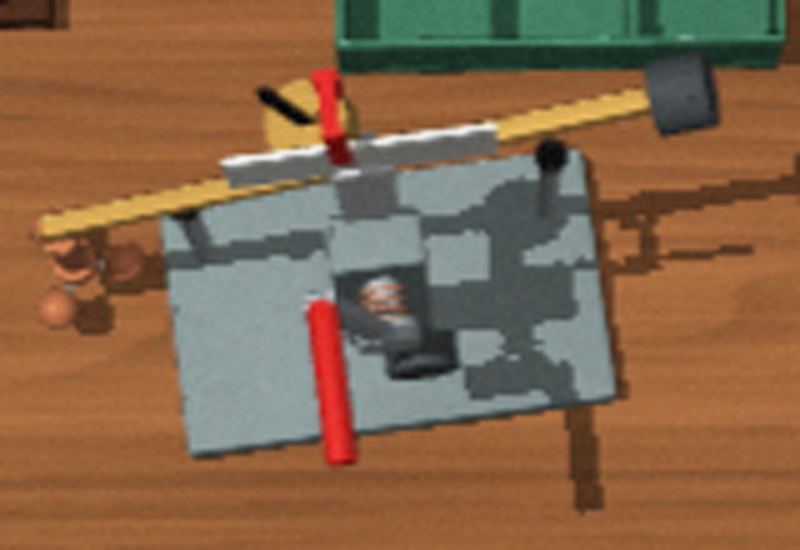

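View pics/scenec.png

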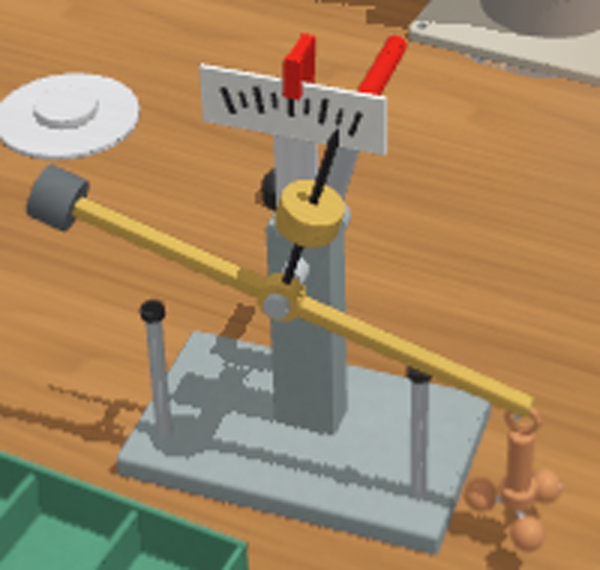

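In the top crop the foot corners are at (193,457), (617,400), (582,150) and (162,217), and the bar runs from (342,463) to (320,303). In the scene crop the pointer tip is at (337,131), the beam hub at (276,305), the beam end at (531,402), and the flag's bottom front at (292,96).

```bash
cat > h.py <<'E'
import numpy as np, cv2, json
from workcell import manip
def proj(c,P):
    return cv2.projectPoints(np.asarray(P,float).reshape(-1,1,3),c["rvec"],c["tvec"],c["K"],c["dist_coeffs"])[0].reshape(-1,2)
def world(s,P):
    c,n=np.cos(s[2]),np.sin(s[2]); P=np.atleast_2d(P)
    return np.c_[s[0]+c*P[:,0]-n*P[:,1],s[1]+n*P[:,0]+c*P[:,1],P[:,2]]
def arm(x,r,a,off=0): # point at radius r along 'z' of angle a, off along 'y'
    return [x,-r*np.sin(a)+off*np.cos(a),.18+r*np.cos(a)+off*np.sin(a)]
E
python3 - <<'E'
from h import *
from scipy.optimize import least_squares
T=manip.camera("top");S=manip.camera("scene")
t=lambda u,v:(230+(u-2)/5,145+(v-2)/5); s=lambda u,v:(215+(u-1)/3,205+(v-1)/3)
obsT=np.array([t(193,455),t(617,398),t(582,150),t(162,217),t(340,460),t(265,92),t(330,72)])
obsS=np.array([s(398,43),s(337,131),s(276,305),s(531,402),s(438,537),s(489,403),s(118,460),s(292,96)])
def res(p,full=False):
    st=p[:3];dx,al,th,ix=p[3:]
    f=lambda i,j:[dx+i*.075,j*.125,.02]
    end=arm(-.125,.11,al); tip=arm(.05,.158,th)
    rT=proj(T,world(st,[f(-1,1),f(-1,-1),f(1,-1),f(1,1),end,tip]))-obsT[:6]
    rS=proj(S,world(st,[end,tip,arm(.058,0,0),arm(.05,0,th,.187),f(1,1),f(-1,1),f(1,-1),arm(.058,.158,ix)]))-obsS
    return np.r_[rT.ravel(),rS.ravel()]
r=least_squares(res,[.67,.05,.1,0,-.28,-.28,0],loss="soft_l1")
np.set_printoptions(precision=4,suppress=True)
print(r.x);print(res(r.x).reshape(-1,2))
json.dump(list(r.x),open("st.json","w"))
st=r.x; print(world(st,[arm(-.1,.11,a) for a in(st[4],0,.3)]))
E
```

```text
[ 0.6659  0.0502  0.1296  0.0099 -0.2862 -0.2739 -0.0992]
[[-0.3605  0.389 ]
 [ 0.7393 -0.2581]
 [ 0.1765 -0.7041]
 [-0.5753 -2.2577]
 [ 0.4472  1.2903]
 [-0.3854 -0.1856]
 [ 0.1403  0.2492]
 [-0.3676 -1.3908]
 [ 0.2376 -0.3999]
 [ 0.7551  1.5208]
 [ 0.0641 -0.1147]
 [ 0.78   -3.1883]
 [-1.4264 -0.9156]
 [-0.2748  7.9525]]
[[0.5627 0.0681 0.2855]
 [0.5667 0.0373 0.29  ]
 [0.5709 0.005  0.2851]]
```

Emit:
step_arm([
  [0,20,40,50,0,0,0],
  [0,50,90,100,0,0,-0.1],
  [0,70,130,130,0,0,-0.2],
  [0,90,170,150,0,0,-0.215],
  [0,115,215,160,0,0,-0.215],
  [0,140,260,170,0,0,-0.215],
  [0,160,300,173,0,0,-0.215],
  [0,182,340,173,0,0,-0.215],
  [0,203,380,173,0,0,-0.215],
  [0,225,420,173,0,0,-0.215],
])

```text
clock: 1.2
position: [0.4229, -0.1919, 0.381]
ee_rot: [0.998, 0.065, 0.0, 0.0]
ft_force: [1.3, -1.0, -0.4]
grip_width: 1.002
grasp_force: 0.0
```

Emit:
step_arm([
  [0,22,40,0,0,0,0],
  [0,44,80,0,0,0,0],
  [0,66,120,0,0,0,0],
  [0,88,160,0,0,0,0],
  [0,105,200,0,0,0,0],
  [0,120,225,0,0,0,0],
  [0,127,236,0,0,0,0],
  [0,127,236,0,0,0,0],
  [0,127,236,0,0,0,0],
])

```text
clock: 2.1
position: [0.5492, 0.0408, 0.3804]
ee_rot: [0.998, 0.064, -0.0, 0.0]
ft_force: [0.2, -0.5, -0.1]
grip_width: 0.998
grasp_force: 0.0
```

Run:
```python
from h import *
from scipy.optimize import fsolve
np.set_printoptions(precision=4,suppress=True)
st=json.load(open("st.json"))
o=manip.get_obs(); W=manip.camera("wrist");S=manip.camera("scene"); cv2.imwrite("pics/w1.png",W["image"]);cv2.imwrite("pics/s1.png",S["image"])
print(o["clock"],o["position"],o["ee_rot"],o["grip_width"]); print(W["mount"])
ob=np.array([215+291/3,205+95/3])
for x in(.05,.058,.066): print(x,fsolve(lambda p:proj(S,world(st,arm(x,p[0],p[1])))[0]-ob,[.16,0]))
```

```text
2.1 [0.5492 0.0408 0.3804] [ 0.9979  0.0643 -0.0002  0.0003] 0.9980574141885207
[[-0.0007 -0.9629 -0.2698  0.0698]
 [ 1.     -0.0008  0.0002 -0.    ]
 [-0.0004 -0.2698  0.9629 -0.1657]
 [ 0.      0.      0.      1.    ]]
0.05 [ 0.1705 -0.0807]
0.058 [ 0.1765 -0.0953]
0.066 [ 0.1826 -0.109 ]
```

View pics/w1.png

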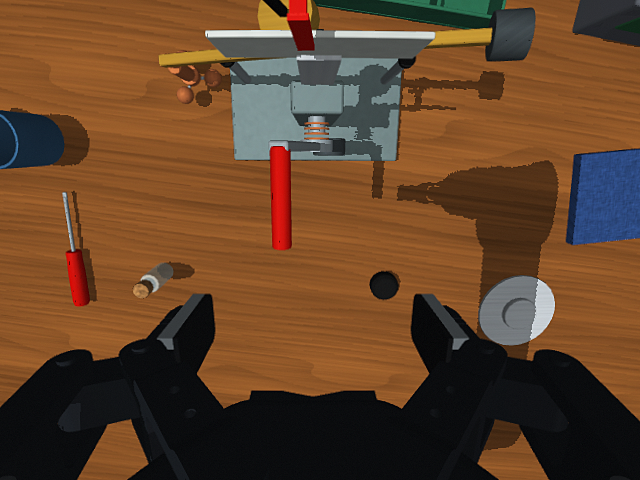

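The wrist view shows the bar from (282,246) to (279,147), the plate edges at u=206 and 435, and the flag root at about (303,48). I'll check the bar position and the flag's angle from this close view.

```bash
cat >> h.py <<'E'
from scipy.spatial.transform import Rotation as R
def wristcam(W,o):
    M=np.eye(4);M[:3,:3]=R.from_quat(o["ee_rot"]).as_matrix();M[:3,3]=o["position"]
    I=np.linalg.inv(M@W["mount"]); W=dict(W); W["rvec"]=cv2.Rodrigues(I[:3,:3])[0];W["tvec"]=I[:3,3]; return W
def ray(c,uv): # camera centre and world directions
    Rm=cv2.Rodrigues(np.asarray(c["rvec"],float))[0]
    q=cv2.undistortPoints(np.array(uv,float).reshape(-1,1,2),c["K"],c["dist_coeffs"]).reshape(-1,2)
    return -Rm.T@np.ravel(c["tvec"]),np.c_[q,np.ones(len(q))]@Rm
def tostand(s,P): 
    c,n=np.cos(s[2]),np.sin(s[2]);d=P-np.r_[s[0],s[1],0]
    return np.c_[c*d[:,0]+n*d[:,1],-n*d[:,0]+c*d[:,1],d[:,2]]
E
python3 - <<'E'
from h import *
np.set_printoptions(precision=4,suppress=True)
st=json.load(open("st.json"))
o=manip.get_obs();W=wristcam(manip.camera("wrist"),o)
C,d=ray(W,[(282,244),(280,150),(206,31),(435,35),(303,48),(292,13),(311,13)])
for z in(.286,.338,.35): print(z,tostand(st,C+d*((z-C[2])/d[:,2])[:,None]))
print(proj(W,world(st,[arm(-.125,.118,-.28),arm(-.045,.118,-.28)])))
print(world(st,arm(-.1,.11,-.28)))
im=cv2.imread("pics/w1.png"); hsv=cv2.cvtColor(im,cv2.COLOR_BGR2HSV)
m=((hsv[...,0]<8)|(hsv[...,0]>172))&(hsv[...,1]>180)&(hsv[...,2]>90)
for v in (0,10,20,30,40,47,160,200,240):
    u=np.where(m[v,200:400])[0]+200; print(v,u.min() if len(u) else 0,u.max() if len(u) else 0)
E
```

```text
0.286 [[-0.1225  0.03    0.286 ]
 [-0.0486  0.0295  0.286 ]
 [ 0.0328  0.0793  0.286 ]
 [ 0.03   -0.0813  0.286 ]
 [ 0.0212  0.0115  0.286 ]
 [ 0.0434  0.0189  0.286 ]
 [ 0.0434  0.0058  0.286 ]]
0.338 [[-0.1075  0.0251  0.338 ]
 [-0.0483  0.0247  0.338 ]
 [ 0.0168  0.0645  0.338 ]
 [ 0.0146 -0.064   0.338 ]
 [ 0.0076  0.0103  0.338 ]
 [ 0.0253  0.0162  0.338 ]
 [ 0.0253  0.0057  0.338 ]]
0.35 [[-0.104   0.0239  0.35  ]
 [-0.0483  0.0236  0.35  ]
 [ 0.0131  0.0611  0.35  ]
 [ 0.011  -0.06    0.35  ]
 [ 0.0044  0.01    0.35  ]
 [ 0.0211  0.0155  0.35  ]
 [ 0.0211  0.0056  0.35  ]]
[[277.9911 249.644 ]
 [274.7135 144.9595]]
[[0.5628 0.0674 0.2857]]
0 289 306
10 289 306
20 287 307
30 311 311
40 0 0
47 0 0
160 270 290
200 271 290
240 272 291
```

Emit:
step_arm([
  [0,0,0,0,0,0,0],
  [0,0,0,0,0,0,0],
])

```text
clock: 2.45
position: [0.5492, 0.0414, 0.3808]
ee_rot: [0.998, 0.064, 0.0, 0.0]
ft_force: [0.4, 0.3, -0.6]
grip_width: 0.999
grasp_force: 0.0
```

Emit:
step_arm([
  [0,7,13,0,0,0,0],
  [0,13.5,26,0,0,0,0],
  [0,13.5,26,-35,0,0,0],
  [0,13.5,26,-70,0,0,0],
  [0,13.5,26,-100,0,0,0],
  [0,13.5,26,-114,0,0,0],
  [0.3,13.5,26,-114,0,0,0],
  [0.5,13.5,26,-114,0,0,0],
], grip_force=30)

```text
clock: 3.25
position: [0.5634, 0.0685, 0.2679]
ee_rot: [0.998, 0.065, 0.001, -0.0]
ft_force: [0.8, -0.6, 0.6]
grip_width: 0.69
grasp_force: 0.0
```

Emit:
step_arm([
  [0.65,0,0,0,0,0,0],
  [0.8,0,0,0,0,0,0],
  [1,0,0,0,0,0,0],
  [1,0,0,0,0,0,0],
  [1,0,0,0,0,0,0],
  [1,0,0,0,0,0,0],
])

```text
clock: 3.85
position: [0.5632, 0.0684, 0.2672]
ee_rot: [0.998, 0.065, 0.001, -0.0]
ft_force: [-0.3, 1.0, 6.2]
grip_width: 0.123
grasp_force: 25.7
```

Run:
```python
from h import *
o=manip.get_obs(); W=manip.camera("wrist");S=manip.camera("scene"); cv2.imwrite("pics/w2.png",W["image"]);cv2.imwrite("pics/s2.png",S["image"])
b=np.hstack([cv2.resize(W["image"],(400,300)),cv2.resize(S["image"][190:340,215:415],(400,300))]);cv2.imwrite("pics/b2.png",b)
print(o["clock"],o["position"],o["ee_rot"],o["grip_width"],o["grasp_force"],o["ft_force"])
```

```text
3.85 [0.56317537 0.06842662 0.26717883] [ 9.97887585e-01  6.49616368e-02  5.90049519e-04 -7.24895585e-05] 0.12319473496491377 25.741473734378815 [-0.29515564  1.00117914  6.1988097 ]
```

View pics/b2.png

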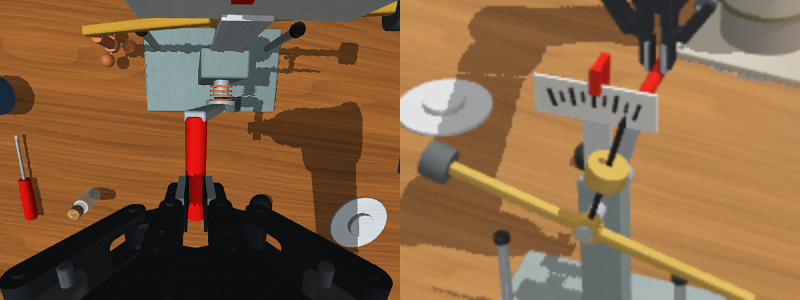

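The grip is firm: the bar sits between the pads and the beam is still on its rest stop. Next I'll build the beam-angle measurement and a row planner.

```bash
cat >> h.py <<'E'
st=json.load(open("st.json"))[:3]; BIAS=0.
try: BIAS=json.load(open("bias.json"))
except OSError: pass
ex,ey=np.array([np.cos(st[2]),np.sin(st[2]),0]),np.array([-np.sin(st[2]),np.cos(st[2]),0])
def theta(S,img=None):
    img=S["image"] if img is None else img
    h=cv2.cvtColor(img,cv2.COLOR_BGR2HSV).astype(int)
    m=(h[...,0]>17)&(h[...,0]<32)&(h[...,1]>120)&(h[...,2]>110)
    v,u=np.where(m); C,d=ray(S,np.c_[u,v])
    p0=np.r_[st[0],st[1],0]+.05*ex
    P=tostand(st,C+d*(((p0-C)@ex)/(d@ex))[:,None]); y,z=P[:,1],P[:,2]-.18
    ok=(abs(y)<.19)&(abs(z)<.12)
    best=None
    for t in np.arange(-.4,.41,.02):   # coarse vote, then line fit
        q=ok&(abs(z*np.cos(t)-y*np.sin(t))<.012)&(abs(y)>.03)
        if best is None or q.sum()>best[0]: best=(q.sum(),t)
    t=best[1];b=0
    for _ in range(6):
        q=ok&(abs((z-b)*np.cos(t)-y*np.sin(t))<.010)&(abs(y)>.03)&(abs(y)<.17)
        s,b=np.polyfit(y[q],z[q],1); t=np.arctan(s)
    return t-BIAS,int(q.sum()),b
def lever(o):
    p=tostand(st,np.array([o["position"]])+[0,0,.019])[0]; return np.arctan2(-p[1],p[2]-.18),p
def rows(a0,seq):
    f=lambda a:np.array(world(st,arm(-.1,.11,a))[0])
    return [[1]+list(map(float,np.round((f(a)-f(a0))*1000,1)))+[0,0,0] for a in seq]
def meas(n=2):
    out=[]
    for _ in range(n):
        o=manip.get_obs();S=manip.camera("scene");out.append((round(o["clock"],3),round(theta(S)[0],4),round(lever(o)[0],4)))
    open("log.txt","a").write("".join(json.dumps(list(map(float,x)))+"\n" for x in out)); print(out)
E
python3 - <<'E'
from h import *
S=manip.camera("scene")
r=[theta(S,cv2.imread(f"pics/{n}.png")) for n in("scene0","s1","s2")]+[theta(S)]
print(r)
json.dump(float(np.mean([x[0] for x in r])+.28),open("bias.json","w"))
o=manip.get_obs(); print(lever(o),o["clock"],o["ft_force"],o["grip_width"])
a=lever(o)[0]
print(rows(a,[-.25,-.2,-.16,-.12,-.08,-.05]))
E
```

```text
[(np.float64(-0.27820331536273574), 905, np.float64(4.264100529915813e-05)), (np.float64(-0.27803544765405525), 905, np.float64(-5.6143308457821855e-06)), (np.float64(-0.2776914550885634), 905, np.float64(-5.661005104715486e-05)), (np.float64(-0.2776914550885634), 905, np.float64(-5.661005104715486e-05))]
(np.float64(-0.2875706423969665), array([-0.09947168,  0.0313891 ,  0.28612707])) 4.0 [0.24123175 1.25503282 4.76800063] 0.12269070902965803
[[1, 0.5, -4.0, 1.1, 0, 0, 0], [1, 1.2, -9.3, 2.3, 0, 0, 0], [1, 1.8, -13.6, 3.1, 0, 0, 0], [1, 2.3, -17.9, 3.7, 0, 0, 0], [1, 2.9, -22.2, 4.2, 0, 0, 0], [1, 3.3, -25.5, 4.4, 0, 0, 0]]
```

Emit:
step_arm([
  [1,0.5,-4.0,1.1,0,0,0],
  [1,1.2,-9.3,2.3,0,0,0],
  [1,1.8,-13.6,3.1,0,0,0],
  [1,2.3,-17.9,3.7,0,0,0],
  [1,2.9,-22.2,4.2,0,0,0],
  [1,3.3,-25.5,4.4,0,0,0],
  [1,3.3,-25.5,4.4,0,0,0],
])

```text
clock: 4.7
position: [0.5676, 0.0422, 0.2741]
ee_rot: [0.998, 0.064, 0.003, 0.0]
ft_force: [-3.0, 1.4, 20.7]
grip_width: 0.001
grasp_force: 10.7
```

Run:
```python
from h import *
meas(2); o=manip.get_obs(); print(lever(o),o["ft_force"],o["grip_width"])
for a in(-.05,.01,.07,.13,.19,.25,.31,.37,.43): print(rows(a,[a+.02,a+.04,a+.06,a+.06]))
```

```text
[(4.7, np.float64(-0.2794), np.float64(-0.0421)), (4.75, np.float64(-0.2798), np.float64(-0.0448))]
(np.float64(-0.04633607371063248), array([-0.09851148,  0.00524557,  0.29312599])) [-1.89596943  0.79550063 20.66465397] 0.002132594343212181
[[1, 0.3, -2.2, 0.1, 0, 0, 0], [1, 0.6, -4.4, 0.1, 0, 0, 0], [1, 0.9, -6.5, 0.1, 0, 0, 0], [1, 0.9, -6.5, 0.1, 0, 0, 0]]
[[1, 0.3, -2.2, -0.0, 0, 0, 0], [1, 0.6, -4.4, -0.1, 0, 0, 0], [1, 0.9, -6.5, -0.3, 0, 0, 0], [1, 0.9, -6.5, -0.3, 0, 0, 0]]
[[1, 0.3, -2.2, -0.2, 0, 0, 0], [1, 0.6, -4.3, -0.4, 0, 0, 0], [1, 0.8, -6.5, -0.7, 0, 0, 0], [1, 0.8, -6.5, -0.7, 0, 0, 0]]
[[1, 0.3, -2.2, -0.3, 0, 0, 0], [1, 0.6, -4.3, -0.7, 0, 0, 0], [1, 0.8, -6.5, -1.1, 0, 0, 0], [1, 0.8, -6.5, -1.1, 0, 0, 0]]
[[1, 0.3, -2.1, -0.4, 0, 0, 0], [1, 0.6, -4.3, -0.9, 0, 0, 0], [1, 0.8, -6.4, -1.4, 0, 0, 0], [1, 0.8, -6.4, -1.4, 0, 0, 0]]
[[1, 0.3, -2.1, -0.6, 0, 0, 0], [1, 0.5, -4.2, -1.2, 0, 0, 0], [1, 0.8, -6.3, -1.8, 0, 0, 0], [1, 0.8, -6.3, -1.8, 0, 0, 0]]
[[1, 0.3, -2.1, -0.7, 0, 0, 0], [1, 0.5, -4.1, -1.4, 0, 0, 0], [1, 0.8, -6.2, -2.2, 0, 0, 0], [1, 0.8, -6.2, -2.2, 0, 0, 0]]
[[1, 0.3, -2.0, -0.8, 0, 0, 0], [1, 0.5, -4.0, -1.7, 0, 0, 0], [1, 0.8, -6.0, -2.6, 0, 0, 0], [1, 0.8, -6.0, -2.6, 0, 0, 0]]
[[1, 0.3, -2.0, -0.9, 0, 0, 0], [1, 0.5, -3.9, -1.9, 0, 0, 0], [1, 0.8, -5.9, -2.9, 0, 0, 0], [1, 0.8, -5.9, -2.9, 0, 0, 0]]
```

Run:
```python
from h import *
o=manip.get_obs(); W=manip.camera("wrist");S=manip.camera("scene")
w=W["image"];b=np.hstack([cv2.resize(w[180:480,120:520],(440,330)),cv2.resize(S["image"][170:320,230:390],(352,330))]);cv2.imwrite("pics/b3.png",b)
print(theta(S)[0],o["clock"],o["ft_force"],o["grip_width"])
```

```text
-0.27978603679008396 4.8 [-1.89596943  0.79550063 20.66465397] 0.002132594343212181
```

View pics/b3.png

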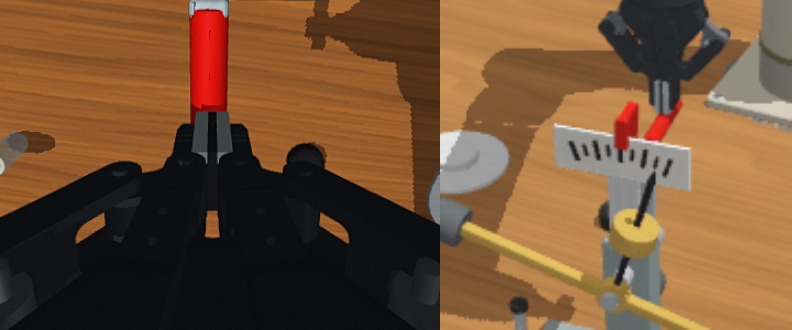

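The fingers have shut on top of the bar, which slipped out. I'll check the true fingertip and bar heights by projecting them.

Run:
```python
from h import *
np.set_printoptions(precision=4,suppress=True)
o=manip.get_obs(); W=manip.camera("wrist");S=manip.camera("scene");T=manip.camera("top");p=o["position"]
Rm=R.from_quat(o["ee_rot"]).as_matrix()
print(p,manip.grip_point_offset)
print("tcp in scene",proj(S,[p,p-Rm[:,2]*.019]),"top",proj(T,[p]))
Wc=wristcam(W,o);print("tcp wrist",proj(Wc,[p,p-Rm[:,2]*.019]),W["K"][0,0])
for r in(.09,.1,.11): print(r,proj(S,world(st,[arm(-.125,r,lever(o)[0]),arm(-.045,r,lever(o)[0])])).ravel(),proj(Wc,world(st,[arm(-.125,r,lever(o)[0]),arm(-.045,r,lever(o)[0])])).ravel())
im=S["image"];h=cv2.cvtColor(im,cv2.COLOR_BGR2HSV)
m=((h[...,0]<8)|(h[...,0]>172))&(h[...,1]>170)&(h[...,2]>80)
for v in range(195,245,2):
    u=np.where(m[v,300:360])[0]+300; print(v,list(u)[:1],list(u)[-1:],len(u),end="; ")
h=cv2.cvtColor(W["image"],cv2.COLOR_BGR2HSV)
m=((h[...,0]<8)|(h[...,0]>172))&(h[...,1]>170)&(h[...,2]>80)
print()
for v in range(150,480,12):
    u=np.where(m[v,250:360])[0]+250; print(v,list(u)[:1],list(u)[-1:],len(u),end="; ")
cv2.imwrite("pics/b4.png",cv2.resize(S["image"][140:250,280:400],(720,660))[:600])
```

```text
[0.5675 0.0428 0.2741] 0.0187
tcp in scene [[332.5688 228.0726]
 [332.4942 220.6887]] top [[307.371  226.4072]]
tcp wrist [[312.5495 283.2085]
 [312.5683 298.6676]] 333.68572782464685
0.09 [335.8435 223.2828 324.1873 243.0421] [314.5003 323.5856 314.6367 181.2704]
0.1 [336.0134 219.5104 324.311  239.1717] [313.7521 332.8547 313.7966 183.1927]
0.11 [336.1849 215.7039 324.4358 235.2648] [312.92   343.1547 312.8476 185.364 ]
195 [] [] 0; 197 [] [] 0; 199 [] [] 0; 201 [] [] 0; 203 [] [] 0; 205 [] [] 0; 207 [] [] 0; 209 [] [] 0; 211 [] [] 0; 213 [] [] 0; 215 [np.int64(339)] [np.int64(339)] 1; 217 [np.int64(315)] [np.int64(339)] 7; 219 [np.int64(314)] [np.int64(338)] 8; 221 [np.int64(312)] [np.int64(337)] 11; 223 [np.int64(311)] [np.int64(336)] 18; 225 [np.int64(310)] [np.int64(335)] 19; 227 [np.int64(309)] [np.int64(333)] 19; 229 [np.int64(309)] [np.int64(332)] 19; 231 [np.int64(310)] [np.int64(331)] 19; 233 [np.int64(310)] [np.int64(330)] 12; 235 [np.int64(310)] [np.int64(314)] 5; 237 [np.int64(311)] [np.int64(314)] 4; 239 [] [] 0; 241 [] [] 0; 243 [] [] 0; 
150 [] [] 0; 162 [] [] 0; 174 [] [] 0; 186 [] [] 0; 198 [np.int64(292)] [np.int64(327)] 36; 210 [np.int64(292)] [np.int64(327)] 36; 222 [np.int64(293)] [np.int64(326)] 34; 234 [np.int64(293)] [np.int64(326)] 34; 246 [np.int64(293)] [np.int64(326)] 34; 258 [np.int64(293)] [np.int64(326)] 34; 270 [np.int64(293)] [np.int64(326)] 34; 282 [np.int64(293)] [np.int64(297)] 5; 294 [] [] 0; 306 [] [] 0; 318 [] [] 0; 330 [] [] 0; 342 [] [] 0; 354 [] [] 0; 366 [] [] 0; 378 [] [] 0; 390 [] [] 0; 402 [] [] 0; 414 [] [] 0; 426 [] [] 0; 438 [] [] 0; 450 [] [] 0; 462 [] [] 0; 474 [] [] 0;
```

View pics/b4.png

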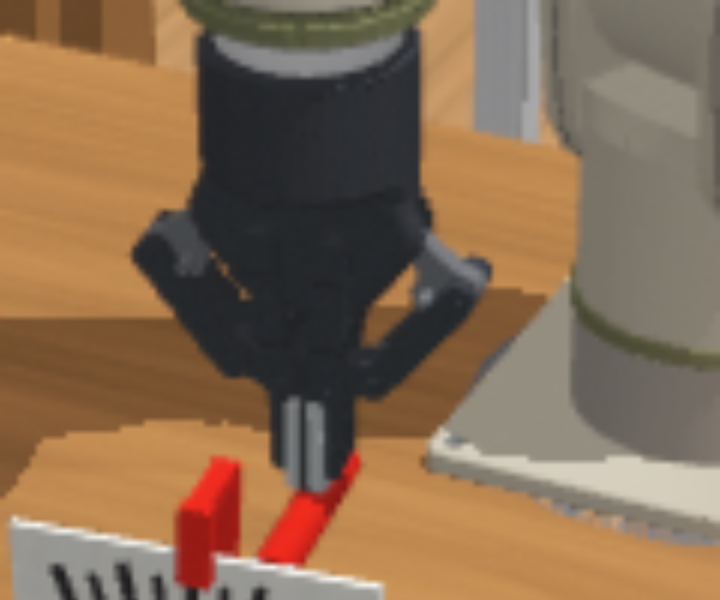

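The fingers closed on top of the bar, so the real fingertips seem to be well behind the nominal TCP. I'll take the lever back the way it came, lift clear and measure where the shut fingertips really are.

Emit:
step_arm([
  [1,-0.8,5,0,0,0,0],
  [1,-1.4,10,-0.5,0,0,0],
  [1,-2,15,-1,0,0,0],
  [1,-2.6,20,-2,0,0,0],
  [1,-3.3,25.5,-3,0,0,0],
  [1,-3.3,25.5,15,0,0,0],
  [1,-3.3,25.5,45,0,0,0],
  [1,-3.3,25.5,65,0,0,0],
  [1,-3.3,25.5,65,0,0,0],
  [1,-3.3,25.5,65,0,0,0],
])

```text
clock: 6.05
position: [0.5628, 0.0676, 0.3354]
ee_rot: [0.998, 0.065, -0.0, 0.0]
ft_force: [-0.5, -0.1, -0.5]
grip_width: 0.001
grasp_force: 0.0
```

Run:
```python
from h import *
o=manip.get_obs(); W=manip.camera("wrist");S=manip.camera("scene");p=o["position"];Rm=R.from_quat(o["ee_rot"]).as_matrix()
pts=[p-Rm[:,2]*k for k in(0,.01,.019,.03)]
print(theta(S)[0],p,o["grip_width"],o["ft_force"]);print(proj(S,pts),proj(wristcam(W,o),pts))
b=S["image"][140:265,270:400].copy()
b=cv2.resize(b,None,fx=3,fy=3)
w=cv2.resize(W["image"][180:430,220:420],None,fx=1.5,fy=1.5)
cv2.imwrite("pics/b5.png",np.hstack([b,w]))
```

```text
-0.2801300293555758 [0.56281589 0.06763137 0.33540586] 0.0014678167235447532 [-0.48119092 -0.12563038 -0.4998795 ]
[[343.88906607 205.35547107]
 [343.89167414 201.26465357]
 [343.89412605 197.55011479]
 [343.8972609  192.96724929]] [[312.55145954 283.20533281]
 [312.56089529 290.92618486]
 [312.57035229 298.66332665]
 [312.58338844 309.32691745]]
```

View pics/b5.png

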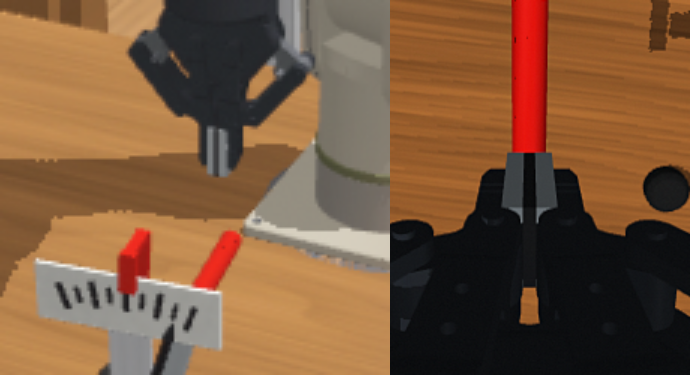

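The shut fingertips are about 20–25 mm behind the nominal TCP, so the first grasp only caught the top of the bar. I'll open, go about 17 mm deeper and grip again.

Emit:
step_arm([
  [0,0,0,0,0,0,0],
  [0,0,0,0,0,0,0],
  [0,0,0,0,0,0,0],
  [0,0,0,0,0,0,0],
  [0,0,0,0,0,0,0],
  [0,0,0,0,0,0,0],
])

```text
clock: 6.75
position: [0.5629, 0.0682, 0.336]
ee_rot: [0.998, 0.065, 0.0, 0.0]
ft_force: [-0.7, 0.0, 0.1]
grip_width: 0.993
grasp_force: 0.0
```

Emit:
step_arm([
  [0,0,0,-30,0,0,0],
  [0,0,0,-60,0,0,0],
  [0,0,0,-80,0,0,0],
  [0,0,0,-85,0,0,0],
  [0.5,0,0,-85,0,0,0],
  [0.6,0,0,-85,0,0,0],
  [0.7,0,0,-85,0,0,0],
  [0.75,0,0,-85,0,0,0],
], grip_force=40)

```text
clock: 7.55
position: [0.5633, 0.0683, 0.2519]
ee_rot: [0.998, 0.065, 0.001, 0.0]
ft_force: [-0.4, 0.9, 0.1]
grip_width: 0.329
grasp_force: 0.0
```

Emit:
step_arm([
  [0.8,0,0,0,0,0,0],
  [0.85,0,0,0,0,0,0],
  [0.9,0,0,0,0,0,0],
  [1,0,0,0,0,0,0],
  [1,0,0,0,0,0,0],
  [1,0,0,0,0,0,0],
])

```text
clock: 8.15
position: [0.563, 0.0684, 0.2514]
ee_rot: [0.998, 0.065, 0.0, -0.0]
ft_force: [-2.0, 0.4, 6.2]
grip_width: 0.17
grasp_force: 39.3
```

```bash
rm -f log.txt
cat >> h.py <<'E'
def lever(o):
    p=tostand(st,np.array([o["position"]])+[0,0,.036])[0]; return -np.arcsin(p[1]/.11),p
E
python3 - <<'E'
from h import *
meas(1); o=manip.get_obs(); print(lever(o),o["position"],o["ft_force"],o["grip_width"])
a=lever(o)[0]
print(rows(a,[-.25,-.2,-.15,-.1,-.05,-.05]))
E
```

```text
[(8.15, np.float64(-0.2794), np.float64(-0.289))]
(np.float64(-0.2887887442319045), array([-0.09961226,  0.03132705,  0.28741794])) [0.56303679 0.06837956 0.25141794] [-0.38658158  0.20810649  5.74810612] 0.1725568266987311
[[1, 0.5, -4.1, 1.1, 0, 0, 0], [1, 1.2, -9.4, 2.4, 0, 0, 0], [1, 1.9, -14.8, 3.3, 0, 0, 0], [1, 2.6, -20.2, 4.0, 0, 0, 0], [1, 3.3, -25.6, 4.4, 0, 0, 0], [1, 3.3, -25.6, 4.4, 0, 0, 0]]
```

Emit:
step_arm([
  [1,0.5,-4.1,1.1,0,0,0],
  [1,1.2,-9.4,2.4,0,0,0],
  [1,1.9,-14.8,3.3,0,0,0],
  [1,2.6,-20.2,4.0,0,0,0],
  [1,3.3,-25.6,4.4,0,0,0],
  [1,3.3,-25.6,4.4,0,0,0],
])

```text
clock: 8.8
position: [0.5664, 0.0419, 0.2556]
ee_rot: [0.998, 0.064, 0.0, -0.0]
ft_force: [-2.3, 4.2, 6.3]
grip_width: 0.164
grasp_force: 40.3
```

Run:
```python
from h import *
meas(2); o=manip.get_obs(); print(lever(o),o["ft_force"],o["torque"],o["grip_width"],o["grasp_force"])
```

```text
[(8.8, np.float64(-0.2798), np.float64(-0.0424)), (8.85, np.float64(-0.2798), np.float64(-0.0456))]
(np.float64(-0.046999726372902194), array([-0.09975173,  0.00516807,  0.29161845])) [-1.31847681  3.38445791  5.33450344] [ 1.06876673  0.24391433 -0.01047114] 0.16648563485565726 40.32025158405304
```

Emit:
step_arm([
  [1,0.3,-2.2,0.1,0,0,0],
  [1,0.6,-4.4,0.1,0,0,0],
  [1,0.9,-6.5,0.1,0,0,0],
  [1,1.2,-8.7,0.1,0,0,0],
  [1,1.5,-10.9,0,0,0,0],
  [1,1.8,-13,-0.2,0,0,0],
])

```text
clock: 9.5
position: [0.568, 0.0295, 0.2554]
ee_rot: [0.998, 0.065, 0.0, -0.0]
ft_force: [-1.8, 3.4, 6.4]
grip_width: 0.17
grasp_force: 40.2
```

Run:
```python
from h import *
meas(2)
```

```text
[(9.5, np.float64(-0.2798), np.float64(0.0716)), (9.55, np.float64(-0.2794), np.float64(0.0768))]
```

Emit:
step_arm([
  [1,0.3,-2.2,-0.2,0,0,0],
  [1,0.6,-4.3,-0.4,0,0,0],
  [1,0.8,-6.5,-0.7,0,0,0],
  [1,0.8,-6.5,-0.7,0,0,0],
  [1,0.8,-6.5,-0.7,0,0,0],
])

```text
clock: 10.1
position: [0.5688, 0.0229, 0.2545]
ee_rot: [0.998, 0.065, 0.0, 0.0]
ft_force: [-1.1, 2.7, 5.0]
grip_width: 0.169
grasp_force: 40.1
```

Run:
```python
from h import *
meas(2)
```

```text
[(10.1, np.float64(-0.2798), np.float64(0.1324)), (10.15, np.float64(-0.2798), np.float64(0.1319))]
```

Emit:
step_arm([
  [1,0.3,-2.2,-0.3,0,0,0],
  [1,0.6,-4.3,-0.7,0,0,0],
  [1,0.8,-6.5,-1.1,0,0,0],
  [1,0.8,-6.5,-1.1,0,0,0],
  [1,0.8,-6.5,-1.1,0,0,0],
])

```text
clock: 10.7
position: [0.5696, 0.0162, 0.2533]
ee_rot: [0.998, 0.065, 0.0, 0.0]
ft_force: [0.8, 2.8, 3.1]
grip_width: 0.168
grasp_force: 39.9
```

Run:
```python
from h import *
meas(2)
```

```text
[(10.7, np.float64(-0.2793), np.float64(0.1947)), (10.75, np.float64(-0.2793), np.float64(0.1936))]
```

Emit:
step_arm([
  [1,0.3,-2.1,-0.4,0,0,0],
  [1,0.6,-4.3,-0.9,0,0,0],
  [1,0.8,-6.4,-1.4,0,0,0],
  [1,0.8,-6.4,-1.4,0,0,0],
  [1,0.8,-6.4,-1.4,0,0,0],
])

```text
clock: 11.3
position: [0.5705, 0.0096, 0.2521]
ee_rot: [0.998, 0.065, 0.0, 0.0]
ft_force: [0.5, 1.4, 4.8]
grip_width: 0.168
grasp_force: 39.7
```

Run:
```python
from h import *
meas(2)
```

```text
[(11.3, np.float64(-0.2581), np.float64(0.257)), (11.35, np.float64(-0.2575), np.float64(0.2561))]
```

```bash
cat > est.py <<'E'
from h import *
from scipy.optimize import least_squares
I=.0131;B=.003;FR=.0008
OFF=.005; LAG=.03
def knots():
    k=[(0,-.28)]
    for l in open("cmd.txt"):
        t,h0,*H=json.loads(l); k.append((t,h0)); k+=[(t+.1*(i+1),h) for i,h in enumerate(H)]
    return np.array(k)
def sim(x,t0,t1,p,K,ts=None,dt=.005):
    load,kg,c=p; th,w=x; tt=np.arange(t0,t1+dt/2,dt); H=np.interp(tt-LAG,K[:,0],K[:,1])+OFF; dH=np.gradient(H,dt); out=[]
    for h,dh in zip(H,dH):
        out.append((th,w))
        acc=(c*(h-th)+.01*(dh-w)-load+kg*np.sin(th)-B*w-FR*np.tanh(w/.01))/I
        w+=acc*dt; th+=w*dt
        if th<-.28: th=-.28;w=max(w,0)
    o=np.array(out); return (tt,o) if ts is None else np.interp(ts,tt,o[:,0])
def fit(win=1.6,prior=(.018,.129,.1),sg=(.006,.006,.003)):
    K=knots();D=np.array([json.loads(l) for l in open("log.txt")]); D=D[D[:,0]>D[-1,0]-win]
    t0=D[0,0]
    f=lambda q:np.r_[(sim(q[:2],t0,D[-1,0]+.01,q[2:],K,D[:,0])-D[:,1])/.0012,(q[2:]-prior)/sg]
    r=least_squares(f,[D[0,1],0,*prior],x_scale=[.01,.1,.005,.005,.005])
    t1=D[-1,0]+.05; tt,o=sim(r.x[:2],t0,t1,r.x[2:],K)
    print("fit p",np.round(r.x[2:],4),"res",np.round(r.fun[:len(D)]*.0012,4)[-8:],"now",round(t1,3),"th,w",np.round(o[-1],4))
    return t1,o[-1],r.x[2:],K
def plan(t1,x,p,K,target,T,n,show=True):
    load,kg,c=p
    # quintic from (th,w,0) to (target,0,0) in T, inverse dynamics; shifted by arm lag
    A=np.array([[T**3,T**4,T**5],[3*T**2,4*T**3,5*T**4],[6*T,12*T**2,20*T**3]])
    q=np.linalg.solve(A,[target-x[0]-x[1]*T,-x[1],0])
    def tr(t):
        if t>=T: return target,0,0
        return (x[0]+x[1]*t+q@[t**3,t**4,t**5],x[1]+q@[3*t**2,4*t**3,5*t**4],q@[6*t,12*t**2,20*t**3])
    h0=K[-1,1]; H=[];L=h0+OFF-x[0];dt=.005
    for i in range(int((n*.1+LAG)/dt)+1):
        th,w,a=tr(i*dt); L+=dt*((I*a+load-kg*np.sin(th)+B*w+FR*np.tanh(w/.01)-c*L)/.01); H.append(th+L-OFF)
    H=np.array(H); cmd=[float(round(H[int(round((.1*(j+1)+LAG)/dt))],3)) for j in range(n)]
    cmd[0]=float(np.clip(cmd[0],h0-.25,h0+.25))
    K2=np.vstack([K,[(t1,h0)]+[(t1+.1*(j+1),h) for j,h in enumerate(cmd)]])
    tt,o=sim(x,t1,t1+.1*n+.4,p,K2); print("pred",[(round(t,2),*np.round(s,3)) for t,s in zip(tt[::20],o[::20])])
    print("CMD",json.dumps([round(t1,3),round(h0,3),*cmd])); open("pend.txt","w").write(json.dumps([round(float(t1),3),round(float(h0),3),*cmd])+"\n")
    print(json.dumps([r[:4] for r in rows(h0,cmd)]))
E
cat > cmd.txt <<'E'
[8.25, -0.289, -0.25, -0.2, -0.15, -0.1, -0.05, -0.05]
[8.9, -0.05, -0.03, -0.01, 0.01, 0.03, 0.05, 0.07]
[9.6, 0.07, 0.09, 0.11, 0.13, 0.13, 0.13]
[10.2, 0.13, 0.15, 0.17, 0.19, 0.19, 0.19]
[10.8, 0.19, 0.21, 0.23, 0.25, 0.25, 0.25]
E
python3 - <<'E'
from est import *
meas(2)
r=fit(); plan(*r,-.07,2.0,5)
E
```

```text
[(11.4, np.float64(-0.241), np.float64(0.2554)), (11.45, np.float64(-0.2385), np.float64(0.2548))]
fit p [0.0135 0.1291 0.1009] res [ 0.     -0.0002 -0.0007 -0.0007  0.0004  0.0055 -0.0046 -0.0002] now 11.5 th,w [-0.2312  0.156 ]
pred [(np.float64(11.5), np.float64(-0.231), np.float64(0.156)), (np.float64(11.6), np.float64(-0.215), np.float64(0.162)), (np.float64(11.7), np.float64(-0.199), np.float64(0.155)), (np.float64(11.8), np.float64(-0.184), np.float64(0.15)), (np.float64(11.9), np.float64(-0.169), np.float64(0.143)), (np.float64(12.0), np.float64(-0.155), np.float64(0.135)), (np.float64(12.1), np.float64(-0.142), np.float64(0.13)), (np.float64(12.2), np.float64(-0.129), np.float64(0.13)), (np.float64(12.3), np.float64(-0.116), np.float64(0.132)), (np.float64(12.4), np.float64(-0.103), np.float64(0.137))]
CMD [11.5, 0.25, 0.222, 0.211, 0.203, 0.196, 0.19]
[[1, -0.4, 3.0, 0.7], [1, -0.5, 4.1, 1.0], [1, -0.7, 5.0, 1.2], [1, -0.7, 5.7, 1.3], [1, -0.8, 6.4, 1.4]]
```

Emit:
step_arm([
  [1,-0.4,3.0,0.7,0,0,0],
  [1,-0.5,4.1,1.0,0,0,0],
  [1,-0.7,5.0,1.2,0,0,0],
])

```text
clock: 11.8
position: [0.5699, 0.0141, 0.2532]
ee_rot: [0.998, 0.064, 0.0, 0.001]
ft_force: [2.1, -2.6, 4.8]
grip_width: 0.17
grasp_force: 39.7
```

```bash
echo '[11.5, 0.25, 0.222, 0.211, 0.203]' >> cmd.txt; sed -i 's/\.0012/.003/g' est.py
python3 - <<'E'
from est import *
meas(3)
r=fit(); plan(*r,-.07,1.6,4)
E
```

```text
[(11.8, np.float64(-0.177), np.float64(0.2139)), (11.85, np.float64(-0.1763), np.float64(0.2124)), (11.9, np.float64(-0.1597), np.float64(0.2128))]
fit p [0.0131 0.1288 0.1005] res [-0.0002  0.0008  0.0062 -0.0037  0.001  -0.0024  0.0049 -0.0036] now 11.95 th,w [-0.1552  0.1631]
pred [(np.float64(11.95), np.float64(-0.155), np.float64(0.163)), (np.float64(12.05), np.float64(-0.139), np.float64(0.159)), (np.float64(12.15), np.float64(-0.124), np.float64(0.145)), (np.float64(12.25), np.float64(-0.11), np.float64(0.127)), (np.float64(12.35), np.float64(-0.099), np.float64(0.106)), (np.float64(12.45), np.float64(-0.089), np.float64(0.09)), (np.float64(12.55), np.float64(-0.081), np.float64(0.078)), (np.float64(12.65), np.float64(-0.073), np.float64(0.069)), (np.float64(12.75), np.float64(-0.067), np.float64(0.063))]
CMD [11.95, 0.203, 0.188, 0.175, 0.162, 0.153]
[[1, -0.2, 1.6, 0.3], [1, -0.4, 3.0, 0.6], [1, -0.6, 4.4, 0.8], [1, -0.7, 5.4, 1.0]]
```

Emit:
step_arm([
  [1,-0.2,1.6,0.3,0,0,0],
  [1,-0.4,3.0,0.6,0,0,0],
  [1,-0.6,4.4,0.8,0,0,0],
])

```text
clock: 12.25
position: [0.5694, 0.018, 0.2541]
ee_rot: [0.998, 0.064, 0.0, 0.001]
ft_force: [2.0, -5.8, 5.6]
grip_width: 0.168
grasp_force: 39.8
```

```bash
echo '[11.95, 0.203, 0.188, 0.175, 0.162]' >> cmd.txt; sed -i 's/OFF=.005/OFF=.007/' est.py
python3 - <<'E'
from est import *
meas(3)
r=fit(); plan(*r,-.07,1.4,4)
E
```

```text
[(12.25, np.float64(-0.1187), np.float64(0.1781)), (12.3, np.float64(-0.1035), np.float64(0.1764)), (12.35, np.float64(-0.1005), np.float64(0.1775))]
fit p [0.0133 0.1294 0.1   ] res [-0.0045  0.0006 -0.0022  0.005  -0.0037  0.006  -0.0036 -0.0014] now 12.4 th,w [-0.0969  0.0963]
pred [(np.float64(12.4), np.float64(-0.097), np.float64(0.096)), (np.float64(12.5), np.float64(-0.088), np.float64(0.087)), (np.float64(12.6), np.float64(-0.08), np.float64(0.075)), (np.float64(12.7), np.float64(-0.073), np.float64(0.057)), (np.float64(12.8), np.float64(-0.068), np.float64(0.038)), (np.float64(12.9), np.float64(-0.066), np.float64(0.021)), (np.float64(13.0), np.float64(-0.064), np.float64(0.008)), (np.float64(13.1), np.float64(-0.064), np.float64(-0.0)), (np.float64(13.2), np.float64(-0.064), np.float64(-0.004))]
CMD [12.4, 0.162, 0.161, 0.152, 0.144, 0.137]
[[1, -0.0, 0.1, 0.0], [1, -0.1, 1.1, 0.2], [1, -0.3, 1.9, 0.3], [1, -0.4, 2.7, 0.4]]
```

Emit:
step_arm([
  [1,-0.1,0.8,0.1,0,0,0],
  [1,-0.3,2,0.3,0,0,0],
  [1,-0.4,3.0,0.5,0,0,0],
])

```text
clock: 12.7
position: [0.5691, 0.021, 0.2549]
ee_rot: [0.998, 0.064, 0.0, 0.001]
ft_force: [0.7, -5.2, 7.0]
grip_width: 0.167
grasp_force: 39.7
```

```bash
echo '[12.4, 0.162, 0.155, 0.143, 0.134]' >> cmd.txt
python3 - <<'E'
s=open('est.py').read()
s=s.replace("OFF=.007; LAG=.03","""LAG=.03
def offs(K,D): return D[:,2]-np.interp(D[:,0]-LAG,K[:,0],K[:,1])""")
s=s.replace("+OFF; dH","+np.interp(tt,LOGD[:,0],offs(KN,LOGD)); dH")
s=s.replace("def fit(","KN=knots();LOGD=None\ndef fit(")
s=s.replace("    K=knots();D=np.array","    global LOGD\n    K=KN;LOGD=D=np.array")
s=s.replace("    load,kg,c=p\n    # q","    load,kg,c=p; OFF=offs(KN,LOGD)[-1]; print('OFF',OFF)\n    # q")
open('est.py','w').write(s)
E
python3 - <<'E'
from est import *
meas(3)
r=fit(); plan(*r,-.07,1.4,4)
E
```

```text
[(12.7, np.float64(-0.0774), np.float64(0.1502)), (12.75, np.float64(-0.0753), np.float64(0.149)), (12.8, np.float64(-0.0654), np.float64(0.1494))]
fit p [0.0138 0.1289 0.1001] res [ 0.0052 -0.0037  0.0052 -0.0044 -0.0021  0.0033  0.0033 -0.005 ] now 12.85 th,w [-0.0691  0.0214]
OFF 0.015399999999999997
pred [(np.float64(12.85), np.float64(-0.069), np.float64(0.021)), (np.float64(12.95), np.float64(-0.067), np.float64(0.015)), (np.float64(13.05), np.float64(-0.066), np.float64(0.012)), (np.float64(13.15), np.float64(-0.065), np.float64(0.007)), (np.float64(13.25), np.float64(-0.065), np.float64(0.002)), (np.float64(13.35), np.float64(-0.065), np.float64(-0.001)), (np.float64(13.45), np.float64(-0.065), np.float64(-0.003)), (np.float64(13.55), np.float64(-0.065), np.float64(-0.003)), (np.float64(13.65), np.float64(-0.065), np.float64(-0.003))]
CMD [12.85, 0.134, 0.145, 0.144, 0.142, 0.138]
[[1, 0.2, -1.2, -0.2], [1, 0.1, -1.1, -0.2], [1, 0.1, -0.9, -0.1], [1, 0.1, -0.4, -0.1]]
```

Emit:
step_arm([
  [1,0.1,-0.5,-0.1,0,0,0],
  [1,0.1,-0.7,-0.1,0,0,0],
  [1,0.1,-0.7,-0.1,0,0,0],
])

```text
clock: 13.15
position: [0.5692, 0.0204, 0.2548]
ee_rot: [0.998, 0.064, 0.0, 0.001]
ft_force: [1.4, -5.3, 7.4]
grip_width: 0.171
grasp_force: 39.8
```

```bash
echo '[12.85, 0.134, 0.139, 0.14, 0.14]' >> cmd.txt
python3 - <<'E'
from est import *
meas(3)
r=fit(); plan(*r,-.07,1.2,5)
E
```

```text
[(13.15, np.float64(-0.0625), np.float64(0.1555)), (13.2, np.float64(-0.0626), np.float64(0.1554)), (13.25, np.float64(-0.0625), np.float64(0.1558))]
fit p [0.0134 0.1301 0.0996] res [-0.0049 -0.0025  0.0037  0.0039 -0.0041 -0.0006 -0.0002  0.    ] now 13.3 th,w [-0.0622  0.0047]
OFF 0.01579999999999998
pred [(np.float64(13.3), np.float64(-0.062), np.float64(0.005)), (np.float64(13.4), np.float64(-0.062), np.float64(0.002)), (np.float64(13.5), np.float64(-0.062), np.float64(-0.001)), (np.float64(13.6), np.float64(-0.062), np.float64(-0.006)), (np.float64(13.7), np.float64(-0.063), np.float64(-0.01)), (np.float64(13.8), np.float64(-0.064), np.float64(-0.013)), (np.float64(13.9), np.float64(-0.065), np.float64(-0.015)), (np.float64(14.0), np.float64(-0.067), np.float64(-0.017)), (np.float64(14.1), np.float64(-0.069), np.float64(-0.019)), (np.float64(14.2), np.float64(-0.071), np.float64(-0.021))]
CMD [13.3, 0.14, 0.138, 0.134, 0.13, 0.127, 0.127]
[[1, -0.0, 0.2, 0.0], [1, -0.1, 0.6, 0.1], [1, -0.1, 1.1, 0.1], [1, -0.2, 1.4, 0.2], [1, -0.2, 1.4, 0.2]]
```

Emit:
step_arm([
  [1,0,0.2,0,0,0,0],
  [1,-0.1,0.5,0.1,0,0,0],
  [1,-0.1,0.5,0.1,0,0,0],
])

```text
clock: 13.6
position: [0.5691, 0.0208, 0.2548]
ee_rot: [0.998, 0.064, 0.0, 0.001]
ft_force: [0.6, -4.8, 7.2]
grip_width: 0.169
grasp_force: 39.7
```

```bash
echo '[13.3, 0.14, 0.138, 0.135, 0.135]' >> cmd.txt
python3 - <<'E'
from est import *
meas(2)
S=manip.camera("scene")["image"]; t=json.loads(open("log.txt").readlines()[-1])
r=fit(); plan(r[0]+.05,*r[1:],-.07,1.2,5)
cv2.imwrite("pics/b6.png",cv2.resize(S[205:325,250:400],None,fx=5,fy=5,interpolation=cv2.INTER_CUBIC))
E
```

```text
[(13.6, np.float64(-0.0626), np.float64(0.1522)), (13.65, np.float64(-0.0633), np.float64(0.1521))]
fit p [0.0136 0.1288 0.1001] res [ 0.0037  0.0038 -0.0042 -0.001  -0.0006 -0.0004  0.0002  0.0008] now 13.7 th,w [-0.0626 -0.0018]
OFF 0.017100000000000004
pred [(np.float64(13.75), np.float64(-0.063), np.float64(-0.002)), (np.float64(13.85), np.float64(-0.063), np.float64(-0.003)), (np.float64(13.95), np.float64(-0.063), np.float64(-0.005)), (np.float64(14.05), np.float64(-0.064), np.float64(-0.007)), (np.float64(14.15), np.float64(-0.065), np.float64(-0.009)), (np.float64(14.25), np.float64(-0.066), np.float64(-0.01)), (np.float64(14.35), np.float64(-0.067), np.float64(-0.011)), (np.float64(14.45), np.float64(-0.068), np.float64(-0.012)), (np.float64(14.55), np.float64(-0.069), np.float64(-0.013)), (np.float64(14.65), np.float64(-0.07), np.float64(-0.014))]
CMD [13.75, 0.135, 0.134, 0.131, 0.13, 0.129, 0.129]
[[1, -0.0, 0.1, 0.0], [1, -0.1, 0.4, 0.1], [1, -0.1, 0.5, 0.1], [1, -0.1, 0.6, 0.1], [1, -0.1, 0.6, 0.1]]
```

View pics/b6.png

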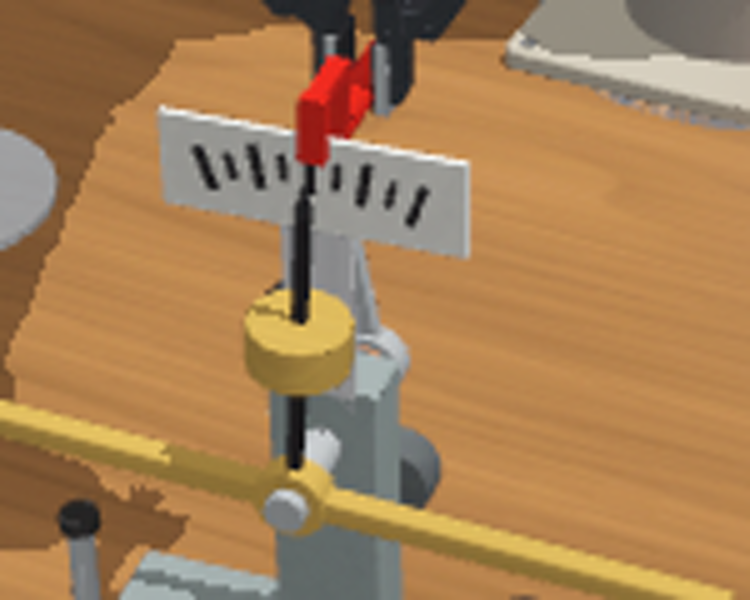

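The pointer tip at (304,190) sits just under the flag, whose bottom centre is at about (313,160). The offset is about 3–4 mm, so I'll shift the target to about -0.08 and keep holding.

Emit:
step_arm([
  [1,0,0.2,0,0,0,0],
  [1,-0.1,0.5,0.1,0,0,0],
  [1,-0.1,0.6,0.1,0,0,0],
  [1,-0.1,0.6,0.1,0,0,0],
])

```text
clock: 14.15
position: [0.5691, 0.0212, 0.2549]
ee_rot: [0.998, 0.064, 0.0, 0.001]
ft_force: [0.7, -5.6, 6.7]
grip_width: 0.172
grasp_force: 39.7
```

```bash
echo '[13.75, 0.135, 0.133, 0.13, 0.129, 0.129]' >> cmd.txt
python3 - <<'E'
from est import *
meas(2)
r=fit(); plan(*r,-.08,1.3,6)
E
```

```text
[(14.15, np.float64(-0.0631), np.float64(0.1483)), (14.2, np.float64(-0.0626), np.float64(0.148))]
fit p [0.0137 0.1289 0.1002] res [-0.0053 -0.0005  0.      0.0003  0.0011  0.0017 -0.0004 -0.0013] now 14.25 th,w [-0.0643 -0.0078]
OFF 0.01899999999999999
pred [(np.float64(14.25), np.float64(-0.064), np.float64(-0.008)), (np.float64(14.35), np.float64(-0.065), np.float64(-0.009)), (np.float64(14.45), np.float64(-0.066), np.float64(-0.011)), (np.float64(14.55), np.float64(-0.067), np.float64(-0.014)), (np.float64(14.65), np.float64(-0.069), np.float64(-0.016)), (np.float64(14.75), np.float64(-0.071), np.float64(-0.018)), (np.float64(14.85), np.float64(-0.072), np.float64(-0.019)), (np.float64(14.95), np.float64(-0.074), np.float64(-0.019)), (np.float64(15.05), np.float64(-0.076), np.float64(-0.021)), (np.float64(15.15), np.float64(-0.079), np.float64(-0.022)), (np.float64(15.25), np.float64(-0.081), np.float64(-0.024))]
CMD [14.25, 0.129, 0.128, 0.126, 0.125, 0.125, 0.126, 0.127]
[[1, -0.0, 0.1, 0.0], [1, -0.0, 0.3, 0.0], [1, -0.1, 0.4, 0.1], [1, -0.1, 0.4, 0.1], [1, -0.0, 0.3, 0.0], [1, -0.0, 0.2, 0.0]]
```

Emit:
step_arm([
  [1,0,0.1,0,0,0,0],
  [1,0,0.3,0,0,0,0],
  [1,0,0.3,0,0,0,0],
  [1,0,0.3,0,0,0,0],
])

```text
clock: 14.65
position: [0.569, 0.0214, 0.2549]
ee_rot: [0.998, 0.064, 0.0, 0.001]
ft_force: [0.6, -5.3, 8.1]
grip_width: 0.169
grasp_force: 39.7
```

```bash
echo '[14.25, 0.129, 0.128, 0.126, 0.126, 0.126]' >> cmd.txt
python3 - <<'E'
from est import *
meas(2)
r=fit(); plan(*r,-.08,1.3,6)
E
```

```text
[(14.65, np.float64(-0.0655), np.float64(0.1464)), (14.7, np.float64(-0.0659), np.float64(0.1462))]
fit p [0.0134 0.1287 0.1002] res [-0.0001 -0.0004 -0.      0.0007  0.0001 -0.0006  0.      0.0001] now 14.75 th,w [-0.0662 -0.007 ]
OFF 0.020199999999999996
pred [(np.float64(14.75), np.float64(-0.066), np.float64(-0.007)), (np.float64(14.85), np.float64(-0.067), np.float64(-0.008)), (np.float64(14.95), np.float64(-0.068), np.float64(-0.01)), (np.float64(15.05), np.float64(-0.069), np.float64(-0.013)), (np.float64(15.15), np.float64(-0.07), np.float64(-0.015)), (np.float64(15.25), np.float64(-0.072), np.float64(-0.016)), (np.float64(15.35), np.float64(-0.074), np.float64(-0.017)), (np.float64(15.45), np.float64(-0.075), np.float64(-0.017)), (np.float64(15.55), np.float64(-0.077), np.float64(-0.018)), (np.float64(15.65), np.float64(-0.079), np.float64(-0.019)), (np.float64(15.75), np.float64(-0.081), np.float64(-0.02))]
CMD [14.75, 0.126, 0.125, 0.123, 0.122, 0.122, 0.122, 0.124]
[[1, -0.0, 0.1, 0.0], [1, -0.0, 0.3, 0.0], [1, -0.1, 0.4, 0.1], [1, -0.1, 0.4, 0.1], [1, -0.1, 0.4, 0.1], [1, -0.0, 0.2, 0.0]]
```

Emit:
step_arm([
  [1,0,0.1,0,0,0,0],
  [1,0,0.3,0,0,0,0],
  [1,0,0.3,0,0,0,0],
  [1,0,0.3,0,0,0,0],
  [1,0,0.2,0,0,0,0],
  [1,0,0,0,0,0,0],
])

```text
clock: 15.35
position: [0.569, 0.0215, 0.255]
ee_rot: [0.998, 0.064, 0.0, 0.001]
ft_force: [0.9, -5.0, 7.0]
grip_width: 0.168
grasp_force: 39.7
```

```bash
echo '[14.75, 0.126, 0.125, 0.123, 0.123, 0.123, 0.124, 0.126]' >> cmd.txt
python3 - <<'E'
from est import *
meas(2)
r=fit(); plan(*r,-.08,1.0,6)
E
```

```text
[(15.35, np.float64(-0.0803), np.float64(0.1458)), (15.4, np.float64(-0.0804), np.float64(0.1455))]
fit p [0.0138 0.1287 0.1002] res [ 0.0001 -0.0001  0.0001 -0.0001  0.0007 -0.0007] now 15.45 th,w [-0.0826 -0.0316]
OFF 0.01949999999999999
pred [(np.float64(15.45), np.float64(-0.083), np.float64(-0.032)), (np.float64(15.55), np.float64(-0.086), np.float64(-0.027)), (np.float64(15.65), np.float64(-0.088), np.float64(-0.015)), (np.float64(15.75), np.float64(-0.089), np.float64(-0.0)), (np.float64(15.85), np.float64(-0.088), np.float64(0.011)), (np.float64(15.95), np.float64(-0.086), np.float64(0.018)), (np.float64(16.05), np.float64(-0.084), np.float64(0.02)), (np.float64(16.15), np.float64(-0.082), np.float64(0.021)), (np.float64(16.25), np.float64(-0.08), np.float64(0.024)), (np.float64(16.35), np.float64(-0.078), np.float64(0.026)), (np.float64(16.45), np.float64(-0.075), np.float64(0.029))]
CMD [15.45, 0.126, 0.137, 0.146, 0.155, 0.16, 0.16, 0.155]
[[1, 0.2, -1.2, -0.2], [1, 0.3, -2.2, -0.3], [1, 0.4, -3.1, -0.4], [1, 0.5, -3.7, -0.5], [1, 0.5, -3.7, -0.5], [1, 0.4, -3.1, -0.4]]
```

Emit:
step_arm([
  [1,0.2,-1.4,-0.2,0,0,0],
  [1,0.3,-2.3,-0.3,0,0,0],
  [1,0.3,-2.5,-0.3,0,0,0],
])

```text
clock: 15.75
position: [0.5692, 0.0195, 0.2546]
ee_rot: [0.998, 0.064, 0.0, 0.001]
ft_force: [1.7, -3.7, 6.4]
grip_width: 0.168
grasp_force: 39.7
```

```bash
echo '[15.45, 0.126, 0.139, 0.147, 0.149]' >> cmd.txt
python3 - <<'E'
from est import *
meas(2)
r=fit(1.3); plan(*r,-.08,1.2,6)
E
```

```text
[(15.75, np.float64(-0.0852), np.float64(0.164)), (15.8, np.float64(-0.0852), np.float64(0.1639))]
fit p [0.0135 0.1286 0.1003] res [ 0.0003 -0.0004  0.0006 -0.0004 -0.0001  0.    ] now 15.85 th,w [-0.085   0.0037]
OFF 0.014899999999999997
pred [(np.float64(15.85), np.float64(-0.085), np.float64(0.004)), (np.float64(15.95), np.float64(-0.085), np.float64(0.004)), (np.float64(16.05), np.float64(-0.084), np.float64(0.005)), (np.float64(16.15), np.float64(-0.084), np.float64(0.006)), (np.float64(16.25), np.float64(-0.083), np.float64(0.007)), (np.float64(16.35), np.float64(-0.082), np.float64(0.006)), (np.float64(16.45), np.float64(-0.082), np.float64(0.006)), (np.float64(16.55), np.float64(-0.081), np.float64(0.006)), (np.float64(16.65), np.float64(-0.08), np.float64(0.007)), (np.float64(16.75), np.float64(-0.08), np.float64(0.007)), (np.float64(16.85), np.float64(-0.079), np.float64(0.007))]
CMD [15.85, 0.149, 0.148, 0.148, 0.149, 0.149, 0.148, 0.148]
[[1, -0.0, 0.1, 0.0], [1, -0.0, 0.1, 0.0], [1, 0.0, 0.0, 0.0], [1, 0.0, 0.0, 0.0], [1, -0.0, 0.1, 0.0], [1, -0.0, 0.1, 0.0]]
```

Practically at rest near -0.085. I'll hold the lever still.

Emit:
step_arm([
  [1,0,0.1,0,0,0,0],
  [1,0,0.1,0,0,0,0],
  [1,0,0,0,0,0,0],
  [1,0,0,0,0,0,0],
  [1,0,0.1,0,0,0,0],
  [1,0,0.1,0,0,0,0],
])

```text
clock: 16.45
position: [0.5693, 0.0196, 0.2546]
ee_rot: [0.998, 0.064, 0.0, 0.001]
ft_force: [1.7, -4.3, 6.2]
grip_width: 0.167
grasp_force: 39.7
```

```bash
echo '[15.85, 0.149, 0.148, 0.148, 0.149, 0.149, 0.148, 0.148]' >> cmd.txt
python3 - <<'E'
from est import *
meas(2)
r=fit(1.3); plan(*r,-.08,1.2,6)
E
```

```text
[(16.45, np.float64(-0.0852), np.float64(0.1631)), (16.5, np.float64(-0.0853), np.float64(0.1629))]
fit p [0.014  0.1287 0.1003] res [ 0.0002 -0.0003  0.0002  0.0001 -0.0001 -0.    ] now 16.55 th,w [-0.0854 -0.0005]
OFF 0.014899999999999997
pred [(np.float64(16.55), np.float64(-0.085), np.float64(-0.0)), (np.float64(16.65), np.float64(-0.085), np.float64(0.001)), (np.float64(16.75), np.float64(-0.085), np.float64(0.002)), (np.float64(16.85), np.float64(-0.085), np.float64(0.005)), (np.float64(16.95), np.float64(-0.084), np.float64(0.006)), (np.float64(17.05), np.float64(-0.084), np.float64(0.008)), (np.float64(17.15), np.float64(-0.083), np.float64(0.009)), (np.float64(17.25), np.float64(-0.082), np.float64(0.009)), (np.float64(17.35), np.float64(-0.081), np.float64(0.009)), (np.float64(17.45), np.float64(-0.08), np.float64(0.01)), (np.float64(17.55), np.float64(-0.079), np.float64(0.01))]
CMD [16.55, 0.148, 0.15, 0.152, 0.154, 0.155, 0.156, 0.155]
[[1, 0.0, -0.2, -0.0], [1, 0.1, -0.4, -0.1], [1, 0.1, -0.6, -0.1], [1, 0.1, -0.8, -0.1], [1, 0.1, -0.9, -0.1], [1, 0.1, -0.8, -0.1]]
```

Emit:
step_arm([
  [1,0,0,0,0,0,0],
  [1,0,0,0,0,0,0],
  [1,0,0,0,0,0,0],
  [1,0,0,0,0,0,0],
  [1,0,0,0,0,0,0],
  [1,0,0,0,0,0,0],
])

```text
clock: 17.15
position: [0.5693, 0.0196, 0.2546]
ee_rot: [0.998, 0.064, 0.0, 0.001]
ft_force: [1.7, -4.4, 6.7]
grip_width: 0.169
grasp_force: 39.7
```

```bash
echo '[16.55, 0.148, 0.148, 0.148, 0.148, 0.148, 0.148, 0.148]' >> cmd.txt
python3 - <<'E'
from est import *
meas(2)
r=fit(1.3); plan(*r,-.08,1.2,6)
E
```

```text
[(17.15, np.float64(-0.0851), np.float64(0.1634)), (17.2, np.float64(-0.0851), np.float64(0.1631))]
fit p [0.0145 0.1287 0.1002] res [-0.0005  0.0006  0.0001 -0.0002] now 17.25 th,w [-0.0856 -0.0061]
OFF 0.015100000000000002
pred [(np.float64(17.25), np.float64(-0.086), np.float64(-0.006)), (np.float64(17.35), np.float64(-0.086), np.float64(-0.005)), (np.float64(17.45), np.float64(-0.086), np.float64(-0.001)), (np.float64(17.55), np.float64(-0.086), np.float64(0.003)), (np.float64(17.65), np.float64(-0.086), np.float64(0.007)), (np.float64(17.75), np.float64(-0.085), np.float64(0.009)), (np.float64(17.85), np.float64(-0.084), np.float64(0.011)), (np.float64(17.95), np.float64(-0.083), np.float64(0.013)), (np.float64(18.05), np.float64(-0.082), np.float64(0.014)), (np.float64(18.15), np.float64(-0.08), np.float64(0.015)), (np.float64(18.25), np.float64(-0.078), np.float64(0.017))]
CMD [17.25, 0.148, 0.151, 0.155, 0.159, 0.162, 0.163, 0.163]
[[1, 0.0, -0.3, -0.0], [1, 0.1, -0.8, -0.1], [1, 0.2, -1.2, -0.2], [1, 0.2, -1.5, -0.2], [1, 0.2, -1.6, -0.3], [1, 0.2, -1.6, -0.3]]
```

Emit:
step_arm([
  [1,0,0,0,0,0,0],
  [1,0,0,0,0,0,0],
  [1,0,0,0,0,0,0],
  [1,0,0,0,0,0,0],
  [1,0,0,0,0,0,0],
  [1,0,0,0,0,0,0],
  [1,0,0,0,0,0,0],
  [1,0,0,0,0,0,0],
])

```text
clock: 18.05
position: [0.5693, 0.0196, 0.2546]
ee_rot: [0.998, 0.064, 0.0, 0.001]
ft_force: [0.7, -4.7, 7.0]
grip_width: 0.164
grasp_force: 39.7
```

```bash
echo '[17.25, 0.148, 0.148, 0.148, 0.148, 0.148, 0.148, 0.148, 0.148, 0.148]' >> cmd.txt
python3 - <<'E'
from est import *
meas(2)
E
```

```text
[(18.05, np.float64(-0.0853), np.float64(0.1631)), (18.1, np.float64(-0.0854), np.float64(0.1631))]
```

Emit:
step_arm([
  [1,0,0,0,0,0,0],
  [1,0,0,0,0,0,0],
  [1,0,0,0,0,0,0],
  [1,0,0,0,0,0,0],
  [1,0,0,0,0,0,0],
  [1,0,0,0,0,0,0],
  [1,0,0,0,0,0,0],
  [1,0,0,0,0,0,0],
  [1,0,0,0,0,0,0],
  [1,0,0,0,0,0,0],
])

```text
clock: 19.15
position: [0.5693, 0.0196, 0.2546]
ee_rot: [0.998, 0.064, 0.0, 0.001]
ft_force: [0.9, -4.6, 6.9]
grip_width: 0.168
grasp_force: 39.7
```

```bash
echo '[18.15, 0.148, 0.148, 0.148, 0.148, 0.148, 0.148, 0.148, 0.148, 0.148, 0.148, 0.148]' >> cmd.txt
python3 - <<'E'
from est import *
meas(2)
r=fit(3,sg=(.002,.003,.002)); r=(r[0],np.array([-.0853,0]),np.array([.0138,.1287,.1002]),r[3])
plan(*r,-.27,4.0,10)
E
```

```text
[(19.15, np.float64(-0.0851), np.float64(0.1633)), (19.2, np.float64(-0.0851), np.float64(0.1631))]
fit p [0.0142 0.1283 0.1009] res [-0.0001  0.0001  0.0001  0.0001  0.0002  0.0002 -0.0002 -0.0002] now 19.25 th,w [-0.0853 -0.0003]
OFF 0.015100000000000002
pred [(np.float64(19.25), np.float64(-0.085), np.float64(0.0)), (np.float64(19.35), np.float64(-0.085), np.float64(-0.001)), (np.float64(19.45), np.float64(-0.086), np.float64(-0.004)), (np.float64(19.55), np.float64(-0.086), np.float64(-0.007)), (np.float64(19.65), np.float64(-0.087), np.float64(-0.011)), (np.float64(19.75), np.float64(-0.088), np.float64(-0.017)), (np.float64(19.85), np.float64(-0.09), np.float64(-0.022)), (np.float64(19.95), np.float64(-0.093), np.float64(-0.029)), (np.float64(20.05), np.float64(-0.096), np.float64(-0.036)), (np.float64(20.15), np.float64(-0.1), np.float64(-0.042)), (np.float64(20.25), np.float64(-0.105), np.float64(-0.048)), (np.float64(20.35), np.float64(-0.11), np.float64(-0.055)), (np.float64(20.45), np.float64(-0.116), np.float64(-0.063)), (np.float64(20.55), np.float64(-0.122), np.float64(-0.071)), (np.float64(20.65), np.float64(-0.13), np.float64(-0.08))]
CMD [19.25, 0.148, 0.145, 0.142, 0.139, 0.135, 0.132, 0.131, 0.129, 0.129, 0.129, 0.129]
[[1, -0.0, 0.3, 0.0], [1, -0.1, 0.6, 0.1], [1, -0.1, 1.0, 0.1], [1, -0.2, 1.4, 0.2], [1, -0.2, 1.7, 0.2], [1, -0.2, 1.8, 0.3], [1, -0.3, 2.1, 0.3], [1, -0.3, 2.1, 0.3], [1, -0.3, 2.1, 0.3], [1, -0.3, 2.1, 0.3]]
```

The beam has been held about 6.4 s, with the last 3.5 s motionless. Now I'll lower it gently with the planned trajectory.

Emit:
step_arm([
  [1,0,0.3,0,0,0,0],
  [1,-0.1,0.6,0.1,0,0,0],
  [1,-0.1,1.0,0.1,0,0,0],
  [1,-0.2,1.4,0.2,0,0,0],
  [1,-0.2,1.7,0.2,0,0,0],
  [1,-0.2,1.8,0.3,0,0,0],
  [1,-0.3,2.1,0.3,0,0,0],
  [1,-0.3,2.1,0.3,0,0,0],
  [1,-0.3,2.1,0.3,0,0,0],
])

```text
clock: 20.15
position: [0.5691, 0.0212, 0.2549]
ee_rot: [0.998, 0.064, 0.0, 0.001]
ft_force: [1.4, -5.0, 6.1]
grip_width: 0.169
grasp_force: 39.7
```

```bash
echo '[19.25, 0.148, 0.145, 0.142, 0.139, 0.135, 0.132, 0.131, 0.129, 0.129, 0.129]' >> cmd.txt
python3 - <<'E'
from est import *
meas(3)
r=fit(1.5,prior=(.0138,.1287,.1002),sg=(.002,.003,.002)); plan(*r,-.275,2.6,8)
E
```

```text
[(20.15, np.float64(-0.0985), np.float64(0.148)), (20.2, np.float64(-0.0987), np.float64(0.1483)), (20.25, np.float64(-0.0998), np.float64(0.1481))]
fit p [0.0136 0.1287 0.1002] res [ 0.0005 -0.0006  0.0009 -0.0002 -0.0005] now 20.3 th,w [-0.1017 -0.0297]
OFF 0.019100000000000006
pred [(np.float64(20.3), np.float64(-0.102), np.float64(-0.03)), (np.float64(20.4), np.float64(-0.105), np.float64(-0.032)), (np.float64(20.5), np.float64(-0.108), np.float64(-0.037)), (np.float64(20.6), np.float64(-0.112), np.float64(-0.045)), (np.float64(20.7), np.float64(-0.117), np.float64(-0.054)), (np.float64(20.8), np.float64(-0.123), np.float64(-0.064)), (np.float64(20.9), np.float64(-0.13), np.float64(-0.074)), (np.float64(21.0), np.float64(-0.138), np.float64(-0.084)), (np.float64(21.1), np.float64(-0.147), np.float64(-0.092)), (np.float64(21.2), np.float64(-0.157), np.float64(-0.101)), (np.float64(21.3), np.float64(-0.167), np.float64(-0.112)), (np.float64(21.4), np.float64(-0.179), np.float64(-0.123)), (np.float64(21.5), np.float64(-0.192), np.float64(-0.136))]
CMD [20.3, 0.129, 0.13, 0.127, 0.125, 0.123, 0.122, 0.122, 0.123, 0.126]
[[1, 0.0, -0.1, -0.0], [1, -0.0, 0.2, 0.0], [1, -0.1, 0.4, 0.1], [1, -0.1, 0.6, 0.1], [1, -0.1, 0.8, 0.1], [1, -0.1, 0.8, 0.1], [1, -0.1, 0.6, 0.1], [1, -0.0, 0.3, 0.0]]
```

Emit:
step_arm([
  [1,0,0,0,0,0,0],
  [1,0,0.2,0,0,0,0],
  [1,-0.1,0.4,0.1,0,0,0],
  [1,-0.1,0.6,0.1,0,0,0],
  [1,-0.1,0.8,0.1,0,0,0],
  [1,-0.1,0.8,0.1,0,0,0],
  [1,-0.1,0.6,0.1,0,0,0],
])

```text
clock: 21.0
position: [0.569, 0.0217, 0.255]
ee_rot: [0.998, 0.064, 0.0, 0.001]
ft_force: [2.2, -6.2, 6.5]
grip_width: 0.166
grasp_force: 39.7
```

```bash
echo '[20.3, 0.129, 0.129, 0.127, 0.125, 0.123, 0.122, 0.122, 0.123]' >> cmd.txt
python3 - <<'E'
from est import *
meas(3)
r=fit(1.5,prior=(.0138,.1287,.1002),sg=(.002,.003,.002)); plan(*r,-.278,2.0,7)
E
```

```text
[(21.0, np.float64(-0.1244), np.float64(0.1431)), (21.05, np.float64(-0.1368), np.float64(0.1429)), (21.1, np.float64(-0.1381), np.float64(0.1431))]
fit p [0.0141 0.1288 0.1001] res [-0.0008  0.      0.0013 -0.0045  0.0036  0.0004] now 21.15 th,w [-0.1426 -0.1002]
OFF 0.020100000000000007
pred [(np.float64(21.15), np.float64(-0.143), np.float64(-0.1)), (np.float64(21.25), np.float64(-0.153), np.float64(-0.104)), (np.float64(21.35), np.float64(-0.163), np.float64(-0.103)), (np.float64(21.45), np.float64(-0.174), np.float64(-0.103)), (np.float64(21.55), np.float64(-0.184), np.float64(-0.103)), (np.float64(21.65), np.float64(-0.194), np.float64(-0.103)), (np.float64(21.75), np.float64(-0.204), np.float64(-0.101)), (np.float64(21.85), np.float64(-0.214), np.float64(-0.099)), (np.float64(21.95), np.float64(-0.224), np.float64(-0.098)), (np.float64(22.05), np.float64(-0.234), np.float64(-0.1)), (np.float64(22.15), np.float64(-0.244), np.float64(-0.103)), (np.float64(22.25), np.float64(-0.255), np.float64(-0.109))]
CMD [21.15, 0.123, 0.137, 0.141, 0.145, 0.148, 0.152, 0.156, 0.16]
[[1, 0.2, -1.5, -0.2], [1, 0.3, -1.9, -0.3], [1, 0.3, -2.4, -0.3], [1, 0.4, -2.7, -0.4], [1, 0.4, -3.1, -0.4], [1, 0.5, -3.6, -0.5], [1, 0.5, -4.0, -0.6]]
```

Emit:
step_arm([
  [1,0.2,-1.5,-0.2,0,0,0],
  [1,0.3,-1.9,-0.3,0,0,0],
  [1,0.3,-2.4,-0.3,0,0,0],
  [1,0.4,-2.7,-0.4,0,0,0],
  [1,0.4,-3.1,-0.4,0,0,0],
])

```text
clock: 21.65
position: [0.5693, 0.0194, 0.2546]
ee_rot: [0.998, 0.064, 0.0, 0.001]
ft_force: [2.0, -3.7, 5.2]
grip_width: 0.165
grasp_force: 39.7
```

```bash
echo '[21.15, 0.123, 0.137, 0.141, 0.145, 0.148, 0.152]' >> cmd.txt
python3 - <<'E'
from est import *
meas(3)
r=fit(1.3,prior=(.0138,.1287,.1002),sg=(.002,.003,.002)); plan(*r,-.279,1.5,8)
E
```

```text
[(21.65, np.float64(-0.177), np.float64(0.1648)), (21.7, np.float64(-0.177), np.float64(0.1654)), (21.75, np.float64(-0.1774), np.float64(0.1649))]
fit p [0.0116 0.1279 0.1009] res [-0.0028  0.0037 -0.0006  0.0009 -0.0003 -0.0008] now 21.8 th,w [-0.1788 -0.011 ]
OFF 0.012899999999999995
pred [(np.float64(21.8), np.float64(-0.179), np.float64(-0.011)), (np.float64(21.9), np.float64(-0.18), np.float64(-0.016)), (np.float64(22.0), np.float64(-0.182), np.float64(-0.034)), (np.float64(22.1), np.float64(-0.187), np.float64(-0.055)), (np.float64(22.2), np.float64(-0.194), np.float64(-0.077)), (np.float64(22.3), np.float64(-0.202), np.float64(-0.096)), (np.float64(22.4), np.float64(-0.213), np.float64(-0.11)), (np.float64(22.5), np.float64(-0.224), np.float64(-0.116)), (np.float64(22.6), np.float64(-0.236), np.float64(-0.114)), (np.float64(22.7), np.float64(-0.247), np.float64(-0.113)), (np.float64(22.8), np.float64(-0.259), np.float64(-0.116)), (np.float64(22.9), np.float64(-0.27), np.float64(-0.121)), (np.float64(23.0), np.float64(-0.28), np.float64(0.0))]
CMD [21.8, 0.152, 0.132, 0.119, 0.111, 0.108, 0.11, 0.117, 0.126, 0.139]
[[1, -0.3, 2.2, 0.3], [1, -0.5, 3.6, 0.5], [1, -0.6, 4.4, 0.6], [1, -0.6, 4.8, 0.6], [1, -0.6, 4.5, 0.6], [1, -0.5, 3.8, 0.5], [1, -0.4, 2.8, 0.4], [1, -0.2, 1.4, 0.2]]
```

Emit:
step_arm([
  [1,-0.2,1.2,0.2,0,0,0],
  [1,-0.3,2.0,0.3,0,0,0],
  [1,-0.3,2.4,0.3,0,0,0],
  [1,-0.3,2.4,0.3,0,0,0],
  [1,-0.3,2.2,0.3,0,0,0],
])

```text
clock: 22.3
position: [0.569, 0.0211, 0.2549]
ee_rot: [0.998, 0.064, 0.001, 0.001]
ft_force: [2.0, -4.9, 6.5]
grip_width: 0.165
grasp_force: 39.7
```

```bash
echo '[21.8, 0.152, 0.141, 0.134, 0.13, 0.13, 0.132]' >> cmd.txt
python3 - <<'E'
from est import *
meas(3)
r=fit(1.3,prior=(.0138,.1287,.1002),sg=(.002,.003,.002)); plan(*r,-.279,1.5,8)
E
```

```text
[(22.3, np.float64(-0.2349), np.float64(0.1487)), (22.35, np.float64(-0.2385), np.float64(0.1488)), (22.4, np.float64(-0.2387), np.float64(0.149))]
fit p [0.0133 0.1282 0.1004] res [ 0.0001  0.0024 -0.0006 -0.0032  0.0049  0.0017 -0.0052] now 22.45 th,w [-0.2514 -0.1543]
OFF 0.016999999999999987
pred [(np.float64(22.45), np.float64(-0.251), np.float64(-0.154)), (np.float64(22.55), np.float64(-0.267), np.float64(-0.149)), (np.float64(22.65), np.float64(-0.28), np.float64(0.0)), (np.float64(22.75), np.float64(-0.279), np.float64(0.012)), (np.float64(22.85), np.float64(-0.277), np.float64(0.027)), (np.float64(22.95), np.float64(-0.274), np.float64(0.044)), (np.float64(23.05), np.float64(-0.269), np.float64(0.063)), (np.float64(23.15), np.float64(-0.261), np.float64(0.083)), (np.float64(23.25), np.float64(-0.252), np.float64(0.101)), (np.float64(23.35), np.float64(-0.241), np.float64(0.116)), (np.float64(23.45), np.float64(-0.228), np.float64(0.133)), (np.float64(23.55), np.float64(-0.214), np.float64(0.151)), (np.float64(23.65), np.float64(-0.198), np.float64(0.17))]
CMD [22.45, 0.132, 0.165, 0.187, 0.203, 0.214, 0.22, 0.225, 0.228, 0.224]
[[1, 0.5, -3.6, -0.5], [1, 0.8, -5.9, -1.0], [1, 1.0, -7.6, -1.3], [1, 1.1, -8.8, -1.6], [1, 1.2, -9.4, -1.7], [1, 1.3, -10.0, -1.8], [1, 1.3, -10.3, -1.9], [1, 1.3, -9.9, -1.8]]
```

Emit:
step_arm([
  [1,0.5,-3.6,-0.5,0,0,0],
  [1,0.7,-5.4,-0.9,0,0,0],
  [1,0.7,-5.4,-0.9,0,0,0],
  [1,0.6,-4.4,-0.7,0,0,0],
])

```text
clock: 22.85
position: [0.5695, 0.0176, 0.2542]
ee_rot: [0.998, 0.064, 0.0, 0.0]
ft_force: [0.2, -3.2, 6.7]
grip_width: 0.168
grasp_force: 39.7
```

```bash
echo '[22.45, 0.132, 0.165, 0.182, 0.182, 0.173]' >> cmd.txt
python3 - <<'E'
from est import *
meas(2)
print(json.dumps([r[:4] for r in rows(.173,[.165,.155,.14,.12,.10,.08,.05,.02])]))
print(json.dumps([r[:4] for r in rows(.02,[-.02,-.06,-.1,-.14,-.18,-.22,-.26,-.283])]))
E
```

```text
[(22.85, np.float64(-0.2794), np.float64(0.1813)), (22.9, np.float64(-0.2793), np.float64(0.1791))]
[[1, -0.1, 0.9, 0.1], [1, -0.3, 1.9, 0.3], [1, -0.5, 3.6, 0.6], [1, -0.7, 5.7, 0.9], [1, -1.0, 7.9, 1.1], [1, -1.3, 10.1, 1.3], [1, -1.7, 13.3, 1.5], [1, -2.2, 16.6, 1.6]]
[[1, -0.6, 4.4, 0.0], [1, -1.1, 8.7, -0.2], [1, -1.7, 13.1, -0.5], [1, -2.3, 17.4, -1.1], [1, -2.8, 21.7, -1.8], [1, -3.4, 26.0, -2.6], [1, -3.9, 30.2, -3.7], [1, -4.3, 32.6, -4.4]]
```

The beam is back on its rest stop. I'll return the lever to its relaxed position.

Emit:
step_arm([
  [1,-0.1,0.9,0.1,0,0,0],
  [1,-0.3,1.9,0.3,0,0,0],
  [1,-0.5,3.6,0.6,0,0,0],
  [1,-0.7,5.7,0.9,0,0,0],
  [1,-1.0,7.9,1.1,0,0,0],
  [1,-1.3,10.1,1.3,0,0,0],
  [1,-1.7,13.3,1.5,0,0,0],
  [1,-2.2,16.6,1.6,0,0,0],
])

```text
clock: 23.75
position: [0.5674, 0.034, 0.2559]
ee_rot: [0.998, 0.064, 0.001, 0.001]
ft_force: [1.3, -6.3, 6.5]
grip_width: 0.171
grasp_force: 40.2
```

Emit:
step_arm([
  [1,-0.6,4.4,0,0,0,0],
  [1,-1.1,8.7,-0.2,0,0,0],
  [1,-1.7,13.1,-0.5,0,0,0],
  [1,-2.3,17.4,-1.1,0,0,0],
  [1,-2.8,21.7,-1.8,0,0,0],
  [1,-3.4,26.0,-2.6,0,0,0],
  [1,-3.9,30.0,-3.7,0,0,0],
  [1,-4.2,31.5,-4.2,0,0,0],
  [1,-4.2,31.5,-4.2,0,0,0],
])

```text
clock: 24.65
position: [0.5631, 0.0666, 0.2512]
ee_rot: [0.998, 0.065, 0.0, 0.0]
ft_force: [4.8, -2.3, 3.4]
grip_width: 0.168
grasp_force: 41.4
```

Run:
```python
from h import *
meas(1);o=manip.get_obs();print(o["ft_force"],lever(o))
```

```text
[(24.65, np.float64(-0.2794), np.float64(-0.2718))]
[ 4.72304549 -2.57561716  4.88325435] (np.float64(-0.2709961383022353), array([-0.09973614,  0.02944605,  0.28727497]))
```

Emit:
step_arm([
  [0.75,0,0.8,0,0,0,0],
  [0.7,0,0.8,0,0,0,0],
  [0.6,0,0.8,0,0,0,0],
  [0.4,0,0.8,0,0,0,0],
  [0.2,0,0.8,0,0,0,0],
  [0,0,0.8,0,0,0,0],
  [0,0,0.8,0,0,0,0],
  [0,0,0.8,0,0,0,0],
])

```text
clock: 25.5
position: [0.5628, 0.0671, 0.2513]
ee_rot: [0.998, 0.065, 0.0, 0.0]
ft_force: [-0.5, 0.4, -0.9]
grip_width: 1.0
grasp_force: 0.0
```

Emit:
step_arm([
  [0,0,0,15,0,0,0],
  [0,0,0,40,0,0,0],
  [0,0,0,70,0,0,0],
  [0,0,0,100,0,0,0],
  [0,-10,0,125,0,0,0],
  [0,-40,0,130,0,0,0],
  [0,-70,0,130,0,0,0],
  [0,-70,0,130,0,0,0],
  [0,-70,0,130,0,0,0],
  [0,-70,0,130,0,0,0],
])

```text
clock: 26.5
position: [0.4933, 0.0669, 0.3816]
ee_rot: [0.998, 0.065, 0.0, -0.0]
ft_force: [-0.1, 0.4, 0.2]
grip_width: 1.0
grasp_force: 0.0
```

Run:
```python
from h import *
meas(2);o=manip.get_obs();print(o["ft_force"],o["position"],o["grip_width"])
a=manip.camera("scene")["image"][190:350,200:420].astype(int);b=cv2.imread("pics/scene0.png")[190:350,200:420].astype(int)
d=abs(a-b).max(2)>60; v,u=np.where(d); print("changed px",d.sum(),(u.min()+200,u.max()+200,v.min()+190,v.max()+190) if d.any() else "")
```

```text
[(26.5, np.float64(-0.2798), np.float64(-0.3612)), (26.55, np.float64(-0.2798), np.float64(-0.3617))]
[ 1.16058284 -0.55064968 -0.26343376] [0.49327985 0.06704125 0.38108044] 1.0001171890518028
changed px 1259 (np.int64(200), np.int64(380), np.int64(190), np.int64(290))
```

The beam is on its rest stop, the lever is released and the arm is clear of everything. The changed pixels are probably the arm and its shadow, so I'm handing in.

```bash
python3 -c "
from workcell import manip
print(manip.hand_in())"
```

```text
the job is handed in; nothing more can be done
None
```

The job is handed in: the pointer was held within about 5 mm of the index flag (camera estimate) for some 6 s, then the beam was let gently down on its rest stop and the lever released at about 26 s; a first, too-shallow grasp had slipped off the lever before any lift and was redone.

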